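# Lock a glass blank into its nest with a quarter-turn T-slot stop

### The job

Take the yellow-handled stop from the wooden rack and drop its T-head into the slot of the fixture table on the open side of the glass disc. With the stop still unturned, slide it along the slot so that it gently pushes the glass fully home against both rollers of the fence, and keep it pressed lightly there while you push the handle down against its spring, twist it a quarter turn clockwise to lock, and let go: the stop must be left holding the glass with no play. Glass chips easily, so never press hard on it and keep the gripper off it; leave the tumbler, the bottle and the hand pad alone.

Things in the scene. Friction and masses are not known exactly. Their poses are not given: they have to be found in the camera images.
- bed: Aluminium fixture table, 260 (x) x 360 (y) x 47 mm high, bolted to the bench; origin at the centre of its underside, z up. One T-slot, open at the top, runs its whole length along its own y at x = 0. A grey fence bar with two black rollers is clamped across it towards +y; the stop belongs on the -y side of the glass, where the slot is free to its end at y = -180 mm.
- slot (a point): Point of the T-slot at the level of the table's top, 100 mm to -y of the table's middle; axes as bed. Throat 18 mm wide, its mouth bevelled 2.5 mm at 45 degrees; lips 14 mm thick; under them an undercut 30 mm wide and 13 mm high, floor 27 mm below the table's top.
- glass_c (a point): Centre (half-way up) of the loose glass disc, 120 mm across, 22 mm thick, 0.6 kg, flat on the table over the slot, 8 to 20 mm short of the rollers (towards -y) and up to 4 mm beside the slot's line. Home, it lies on that line, its centre 30 to 60 mm to +y of the table's middle: just where is not measured. Pushing it along takes 3 to 5 N; over 15 N from the stop would chip it.
- stop_grip (a point): Centre of the yellow bar handle (60 mm long on own x, 14 wide on y, 26 high on z, up) of the quarter-turn stop, 0.26 kg, standing in the rack. T-head's underside lies 71 mm below it. Once pressed down it turns only clockwise from above, free up to about 100 degrees, where its neck stops it. Let go, the spring draws the head up under the lips and clamps with about 9 N.
- stop_head (a point): Centre of the underside of the stop's steel T-head: 28 mm long (own x, along the handle), 16 mm wide, 7 mm high; the neck above it is 16 mm square with two corners rounded off. With the handle along the slot it passes the throat.
- collar (a joint): How far (m, 0 to 0.011) the stop's white nylon collar, 40 mm across, 22 mm high, is pushed up its stem against the spring: 5 N at first, then 1.5 N per mm. At 0 its underside is 53 mm below the handle's centre. With the collar on the table, 0.003 brings the head's top level with the undercut, at 0.005 it turns freely, at 0.009 it is on the slot's floor.
- rack: Fixed wooden block 100 x 90 x 32 mm, origin at the centre of its underside; a pocket 34 x 22 mm right through its middle, in which the stop hangs by its collar, the collar on the block's top. The stop comes straight up out of it.
- tumbler: Bystander: green glass tumbler, 72 mm across, 95 mm high; origin at the centre of its underside.
- water: Bystander: clear bottle with a blue cap, 56 mm across, 150 mm high; origin at the centre of its underside.
- pad: Bystander: blue hand pad for grinding, 90 x 55 x 22 mm; origin at the centre of its underside.
- cradle (a joint): How far (m) the sprung steel cradle that carries both rollers is pushed in towards +y: 0 untouched, 6 N per mm, at most 0.005. The rollers turn freely, are 24 mm thick, tops 21 mm above the table, centres 55 mm either side of the slot's line and 46 mm further to +y than the centre of the glass when home. The fence is fixed in a different place along the slot each time.
Things that resemble listed ones, but are neither listed nor needed, are in the scene too. There is more than one size of the part that bears glass_c; the job needs the middle-sized.

How it is judged:
On the way, in this order (a step that is already met when the one before it is completed fails the run):
1. the stop's head is down in the slot, handle along the slot (z of stop_grip in the frame of bed below 0.106 m and x of stop_grip in the frame of bed between -0.004 and 0.004 m and angle between the x axis of stop_grip and the y axis of bed, either way round below 0.3 rad), for 0.1 s.
2. the stop, still unturned, has pushed the glass home against the rollers (value of joint cradle above 0.0002 m and contact force between stop and glass above 0.5 N and x of glass_c in the frame of bed between -0.002 and 0.002 m and angle between the x axis of stop_grip and the y axis of bed, either way round below 0.4 rad), for 0.1 s.
At the end, for the whole second after the job is handed in: Glass flat, centred on the slot's line within 2 mm, pressing the roller cradle in by over 0.2 mm; stop upright, handle across the slot (within 0.4 rad), head clamped under the lips (handle centre 89-99 mm above the table's underside), pressing the glass with over 0.5 N; all at rest, let go (value of joint cradle above 0.0002 m and contact force between stop and glass above 0.5 N and x of glass_c in the frame of bed between -0.002 and 0.002 m and angle between the x axis of stop_grip and the x axis of bed, either way round below 0.4 rad and angle between stop_grip's own z axis and vertical below 0.1 rad and z of stop_grip in the frame of bed between 0.089 and 0.099 m and angle between glass_c's own z axis and vertical below 0.05 rad and linear speed of each of stop, glass below 0.01 m/s); the robot touches nothing.
It fails at once if the glass is pressed with more than 15 N by the stop (contact force between stop and glass above 15 N).
It fails at once if the gripper touches the glass (contact force between any of the fingers, the arm and glass above 1 N).
It fails at once if a bystander is moved by more than 20 mm (distance of any of tumbler, water, pad from where it was at the start of the episode above 0.02 m).
It also fails if it takes over 61 s, if anything falls off the work surface, if the arm or the gripper's body presses on something with over 40 N, if the wrist force passes 120 N, or if a joint passes its speed limit or range.

### The arm

A 6-joint arm with a two-finger parallel gripper is mounted at the origin on the work surface. World frame = base frame: x ahead of the robot, y to its left, z up, the work surface at z = 0. Lengths are in m, angles in rad, forces in N, time in s.
With the tool pointing down it reaches from about 0.2 to 0.875 m from the base axis. Payload 3.4 kg.
Tool frame: the origin (TCP) lies midway between the tips of the shut fingers; the grasp point (between the pads) lies 19 mm behind it (manip.grip_depth is the distance from the TCP to the grasp point, in m); z points along the fingers, x is the direction in which the jaws open and shut, and the axes are right-handed (so a half turn about z gives the same grasp; the last joint's range is limited). The gripper opens to 94 mm and grips with 3 to 60 N. Pads are 16 mm wide; open, the fingers measure 119 mm over their backs; the gripper's body (75 mm by 177 mm) begins 78 mm behind the grasp point.
Start: joints at [1.112, 0.276, 1.505, -0, 1.361, -0.121], TCP at [0.191, 0.543, 0.205] pointing down, gripper open.
Joint ranges: [-2.89, 2.89], [-0.75, 2.08], [0.22, 2.7], [-1.18, 4.32], [0.11, 2.71], [-2.7, 2.7]. Speed limits (rad/s): [2.57, 2.57, 3.14, 3.14, 3.14, 3.14].

### API

Orientations are given as a unit quaternion [x, y, z, w].
In Python, from plant import readout, optics, hand_in, manip gives the robot as it stands.
- The arm moves only by the shell command python3 -m handwheel 'ROWS' [FORCE]. ROWS is JSON, a list of rows, each an object of numbers: "jaw": the closure in counts, from 0 (fully open) to 255 (shut); "x", "y", "z": the shift along the tool's x, y, z in m; "roll": the turn about the tool's z in rad. In form: [{"jaw": .., "x": .., "y": .., "z": .., "roll": ..}, ...]. A call has exactly 5 rows; each row shifts and turns the commanded pose from where the row before left it, along the tool's axes as they then stand; what a row does not reach is not made up. A row lasts 1/8 s, in which the tool goes at most 62.5 mm and 10.7 degrees, less where a joint would pass 70% of its speed; a pose out of reach is approached as far as the arm can. A call with a gripper value outside its range is refused whole. The fingers move at their own pace and stop on an object; FORCE is the grip in N (left out, the last holds). Time passes only in rows, so rows that do not move let the fingers close, or fill a call up. It gives the time, the measured TCP pose, the force and the opening at its end, in the units of the state.
- readout.sense(): the state, without advancing time (a new reading comes with each control period).
- optics.capture(name): name is "scene" or "side" or "wrist"; returns (picture, depth): 480x640x3 uint8, red, green, blue; 480x640 float32, m along the optical axis (not along the pixel's ray), 0 where there is no reading.
- optics.camera_model(name): a dict with "camera_matrix" (3x3 intrinsics, pixels), "k1" (the pictures are not rectified: a ray, as slopes to the right and down, at radius r is drawn at 1 + k1 r^2 times it, then the intrinsics apply), "R" (3x3) and "t" (3): a world point X has camera coordinates R X + t; the wrist camera has in their place "tool_from_camera" (4x4, takes a point from camera to tool coordinates, whose origin is the TCP and whose axes are the tool frame's). Camera axes: x right, y down, z forward; pixel columns grow to the right and rows downward; lengths in m; the calibration is good to about 2 mm. A picture is of the moment at which its call begins: read the wrist's pose just before it. camera_model takes no time and is no camera call.
- hand_in(): hands the job in, once; it reports no verdict.
The state is a dict: "time_s": time; "q": joint angles; "joint_velocities": joint speeds; "joint_efforts": joint torques, N m; "tool_pos": TCP position; "orientation": TCP orientation; "force": force on the tool from outside, world axes, zero at the start; "torque": the same for the moment, N m; "grip_width": finger opening in m.
Only numpy, scipy, OpenCV 4.12 (cv2) and the standard library are available. Lean on these libraries where they do the work, as an engineer would, in place of code of your own. Each camera call takes 0.05 s, during which the arm holds its last target.

## Working session

There is one attempt and no reset: what is moved stays moved. The work goes in short steps, Python scripts to look and compute and a shell command to move; the robot and the scene stay as the last step left them, time stands still between calls to the robot, and variables do not carry over. Pictures are saved under pics/ and viewed, and the job is handed in when it is done.

```bash
ls; mkdir -p pics; python3 - <<'E'
from plant import readout, optics, manip
import cv2,json
print(readout.sense()); print([a for a in dir(manip) if a[0]!='_'], manip.grip_depth)
for n in("scene","side","wrist"):
    p,d=optics.capture(n); cv2.imwrite(f"pics/{n}0.png",p[:,:,::-1]); 
    import numpy as np; np.save(f"pics/{n}0.npy",d); print(n,optics.camera_model(n))
E
```

```text
pics
{'time_s': 0.0, 'q': array([ 1.11203499e+00,  2.76608096e-01,  1.50612880e+00,  3.06213362e-06,
        1.36070492e+00, -1.21009252e-01]), 'joint_velocities': array([-0.00073293, -0.0003955 , -0.00094007,  0.00042742,  0.00288216,
        0.00117458]), 'joint_efforts': array([-2.96657818e-03, -4.04582012e+01, -2.37223041e+01,  6.99146139e-02,
        3.44117987e-02, -1.17219251e-04]), 'tool_pos': array([0.19028881, 0.54199169, 0.20459902]), 'orientation': array([ 8.15894138e-01,  5.78200571e-01, -8.14088890e-04,  4.38305439e-04]), 'force': array([ 0.43508556,  0.50358929, -0.1984268 ]), 'torque': array([ 0.01825791, -0.01966378, -0.02953396]), 'grip_width': 0.09384365877346848}
['IKError', 'grip_depth'] 0.0188
scene {'camera_matrix': array([[469.57790402,   0.        , 322.83694317],
       [  0.        , 469.57790402, 243.23412136],
       [  0.        ,   0.        ,   1.        ]]), 'k1': -0.10973735044843802, 'R': array([[-8.30760727e-01,  5.56629338e-01,  6.28512273e-04],
       [ 3.81047876e-01,  5.69530461e-01, -7.28311451e-01],
       [-4.05757478e-01, -6.04813057e-01, -
[... 350 characters left out ...]
, -0.63827053, -0.76548046],
       [ 0.07063337,  0.7624063 , -0.64323212]]), 't': array([-0.55103306,  0.13364549,  1.17518446])}
wrist {'camera_matrix': array([[380.66248749,   0.        , 317.552044  ],
       [  0.        , 380.66248749, 234.30974868],
       [  0.        ,   0.        ,   1.        ]]), 'k1': -0.06936818993154147, 'tool_from_camera': array([[ 9.99999587e-01,  7.05395157e-05,  9.05566303e-04,
         2.18878896e-03],
       [-2.76642705e-04,  9.73266587e-01,  2.29678198e-01,
        -6.59233577e-02],
       [-8.65156036e-04, -2.29678354e-01,  9.73266205e-01,
        -1.78209305e-01],
       [ 0.00000000e+00,  0.00000000e+00,  0.00000000e+00,
         1.00000000e+00]])}
```

View pics/scene0.png

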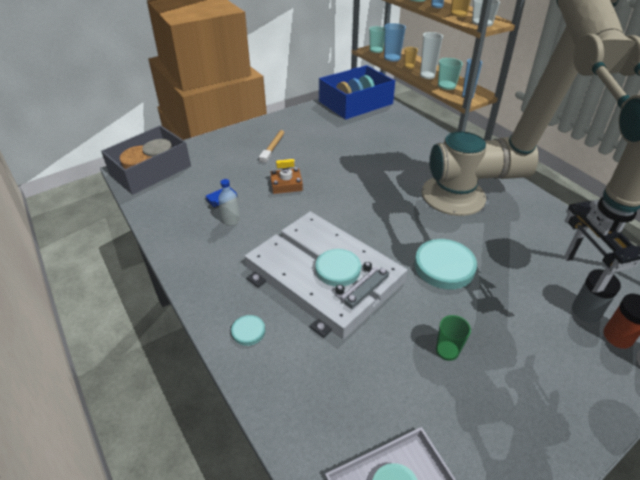

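View pics/side0.png

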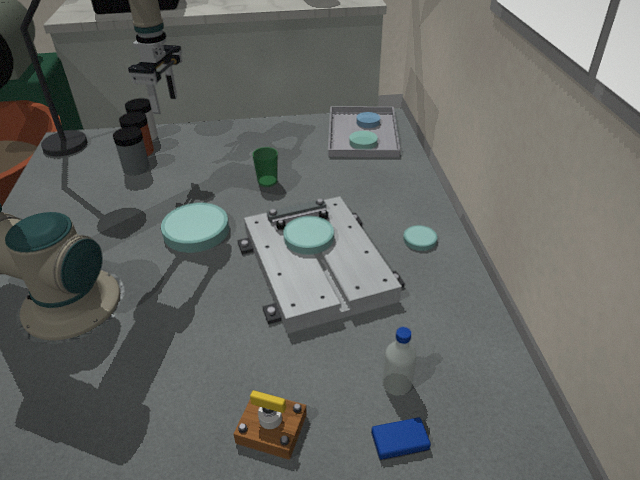

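View pics/wrist0.png

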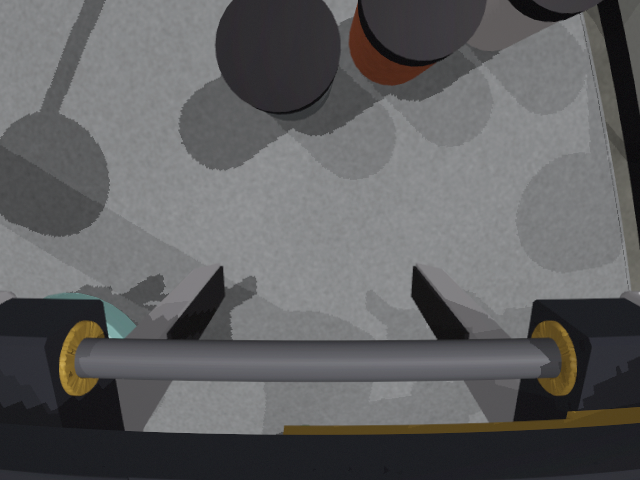

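Side view: the stop stands in the rack at (268,402), the bed is at (320,265) with the middle-sized glass at (310,233). The rollers are at the far end (272,212)/(322,205), so the open side faces the rack. Discs that could be mistaken for the glass are the large one (195,227), the small one (421,238) and the tray ones (364,140). In the scene view the brush/mallet at (270,148) also has a wood handle. Next I'll make close crops.

```bash
cat > h.py <<'E'
import numpy as np, cv2
from plant import readout, optics, manip
def model(n):
    m=optics.camera_model(n); K=np.array(m["camera_matrix"]); return m,K,np.array([m["k1"],0,0,0,0.])
def ray(n,uv):
    m,K,_=model(n); k1=m["k1"]
    p=(np.array(uv,float)-K[:2,2])/[K[0,0],K[1,1]]
    q=p.copy()
    for _ in range(30): q=p/(1+k1*(q@q))
    return np.array([q[0],q[1],1.])
def pose(n,s=None):
    m=optics.camera_model(n)
    if n!="wrist":
        R=np.array(m["R"]);t=np.array(m["t"]);return R.T,-R.T@t
    from scipy.spatial.transform import Rotation as Ro
    s=s or readout.sense(); Rt=Ro.from_quat(s["orientation"]).as_matrix(); T=np.array(m["tool_from_camera"])
    return Rt@T[:3,:3], Rt@T[:3,3]+s["tool_pos"]
def onz(n,uv,z,s=None):
    R,c=pose(n,s); d=R@ray(n,uv); return c+d*(z-c[2])/d[2]
def proj(n,X,s=None):
    R,c=pose(n,s); m,K,_=model(n); p=R.T@(np.array(X)-c); q=p[:2]/p[2]; q=q*(1+m["k1"]*(q@q)); return K[:2,:2]@q+K[:2,2]
def deproj(n,uv,d,s=None):
    R,c=pose(n,s); return c+R@(ray(n,uv)*d)
E
python3 - <<'E'
import cv2
a=cv2.imread('pics/side0.png')
cv2.imwrite('pics/c1.png',cv2.resize(a[380:470,220:340],None,fx=6,fy=6,interpolation=2))
cv2.imwrite('pics/c2.png',cv2.resize(a[190:335,230:410],None,fx=4,fy=4,interpolation=2))
a=cv2.imread('pics/scene0.png')
cv2.imwrite('pics/c3.png',cv2.resize(a[205:340,235:415],None,fx=4,fy=4,interpolation=2))
cv2.imwrite('pics/c4.png',cv2.resize(a[125:205,240:330],None,fx=7,fy=7,interpolation=2))
E
```

```text
(no output)
```

View pics/c1.png

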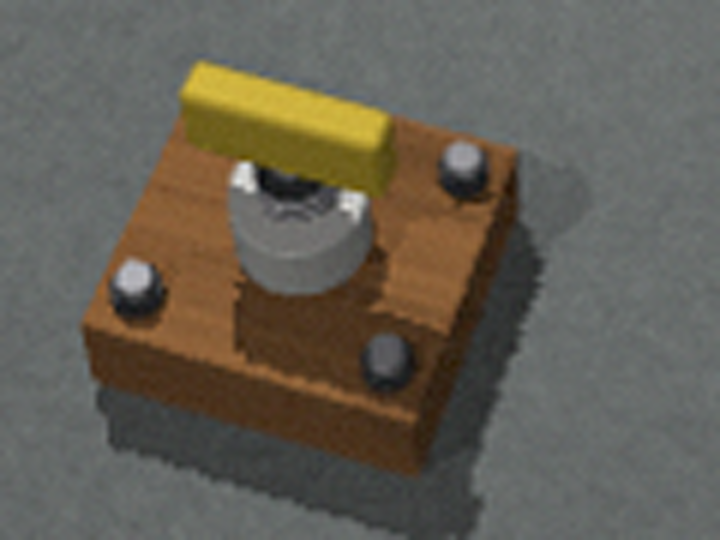

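View pics/c2.png

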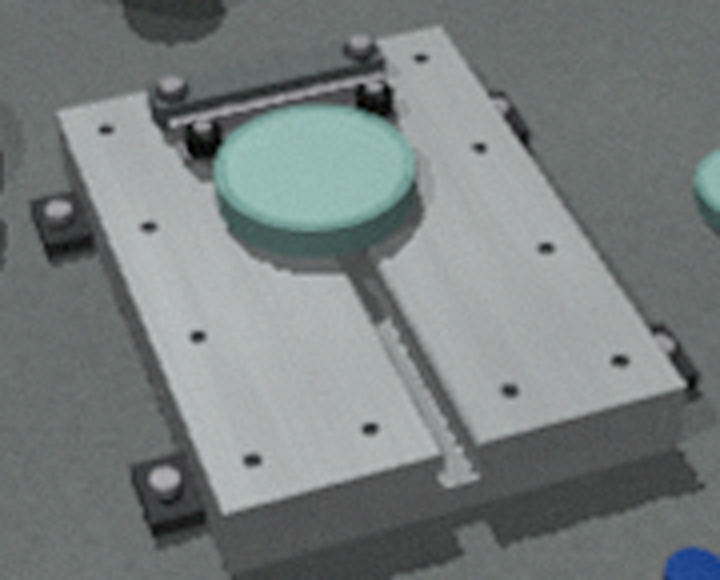

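View pics/c3.png

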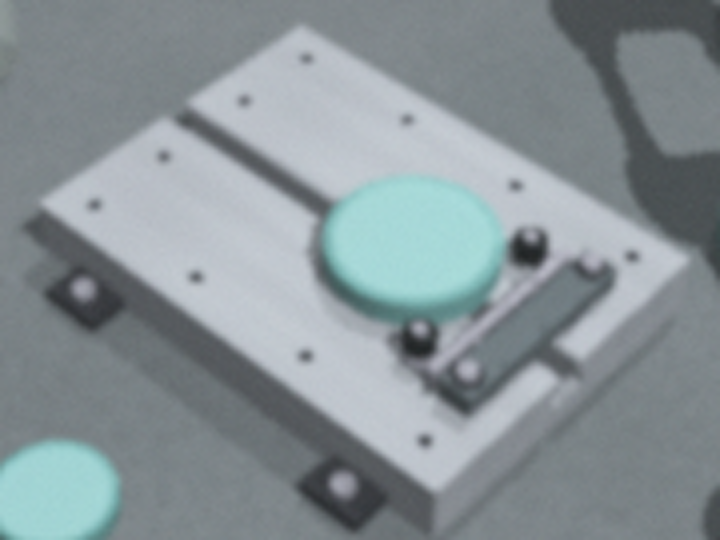

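View pics/c4.png

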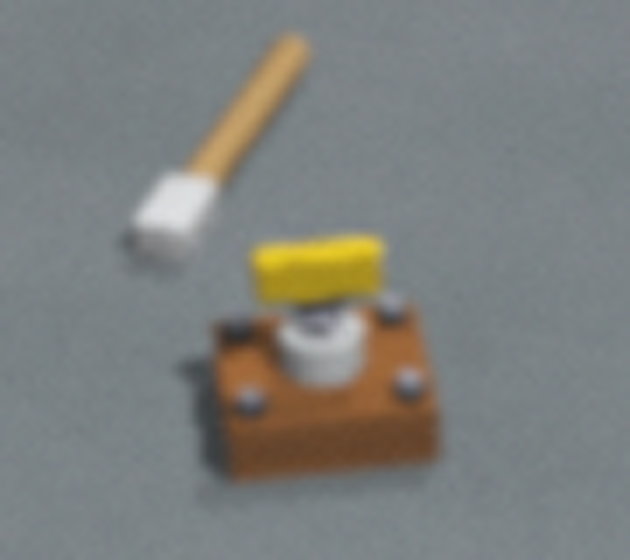

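```bash
python3 - <<'E'
from h import *
# crop upscaling with resize: center offset
f=lambda p,s,o:((np.array(p)+.5)/s-.5+o)
for nm,pts,s,o,z in [("side",[(60,113),(442,28),(684,385),(226,513)],4,(230,190),.047),("scene",[(302,25),(690,262),(432,492),(40,205)],4,(235,205),.047)]:
    P=[onz(nm,f(p,s,o),z)[:2] for p in pts]; print(nm,np.round(P,4).tolist(), 'c',np.mean(P,0)); 
    print([np.linalg.norm(P[i]-P[(i+1)%4]) for i in range(4)],[np.degrees(np.arctan2(*(P[(i+1)%4]-P[i])[::-1])) for i in range(4)])
P=[onz("side",f(p,6,(220,380)),.098)[:2] for p in [(200,62),(392,115),(385,143),(185,100)]]
print(np.round(P,4),np.mean(P,0),np.degrees(np.arctan2(*(P[1]-P[0])[::-1])),np.degrees(np.arctan2(*(P[2]-P[3])[::-1])))
P=[onz("scene",f(p,7,(240,125)),.098)[:2] for p in [(250,250),(380,238)]];print(np.round(P,4))
print("glass",onz("scene",f((413,240),4,(235,205)),.069),onz("side",f((316,165),4,(230,190)),.069))
print("rollers",[onz("scene",f(p,4,(235,205)),.068) for p in [(530,240),(420,335)]],[onz("side",f(p,4,(230,190)),.068) for p in [(203,135),(374,93)]])
print("slot", [onz("scene",f(p,4,(235,205)),.047) for p in [(185,112),(325,205)]],[onz("side",f(p,4,(230,190)),.047) for p in [(458,448),(360,265)]])
E
```

```text
side [[0.3959, 0.202], [0.647, 0.2624], [0.7288, -0.084], [0.4785, -0.1453]] c [0.56253318 0.05877659]
[np.float64(0.2582985016114072), np.float64(0.35596268987051133), np.float64(0.25771106129449883), np.float64(0.3570182131811155)] [np.float64(13.535633710066689), np.float64(-76.7144456211147), np.float64(-166.22923127709814), np.float64(103.38091750244271)]
scene [[0.4742, -0.145], [0.3937, 0.2068], [0.6453, 0.2638], [0.7282, -0.0817]] c [0.56036667 0.06097143]
[np.float64(0.36095904831041103), np.float64(0.2579295945839105), np.float64(0.35526381096762893), np.float64(0.26175403032063566)] [np.float64(102.88911367997666), np.float64(12.74452175857095), np.float64(-76.50185209925012), np.float64(-166.00226300709235)]
[[ 0.4129 -0.3448]
 [ 0.465  -0.3681]
 [ 0.4626 -0.3767]
 [ 0.4086 -0.3567]] [ 0.43730066 -0.36157315] -24.045297824850003 -20.29436623301947
[[ 0.4607 -0.3765]
 [ 0.4048 -0.351 ]]
glass [0.54772941 0.10463938 0.069     ] [0.54866351 0.10190111 0.069     ]
rollers [array([0.48342563, 0.14658156, 0.068     ]), array([0.59101656, 0.1737629 , 0.068     ])] [array([0.48386707, 0.14067227, 0.068     ]), array([0.59108919, 0.16930068, 0.068     ])]
slot [array([ 0.59762373, -0.10883968,  0.047     ]), array([0.56581255, 0.02678627, 0.047     ])] [array([ 0.60160011, -0.11498538,  0.047     ]), array([0.56699972, 0.03470287, 0.047     ])]
```

Both cameras agree: the bed is at about (0.5615, 0.060) with yaw 13.4° and its sides measure 258×356. The handle is at about (0.437, -0.362) with yaw ≈ -22°. Next I'll move to hover over it.

```bash
R='[{"jaw":0,"x":-0.0385,"y":0.0266,"z":0,"roll":0},{"jaw":0,"x":-0.0385,"y":0.0266,"z":0,"roll":0},{"jaw":0,"x":-0.0385,"y":0.0266,"z":0,"roll":0},{"jaw":0,"x":-0.0385,"y":0.0266,"z":0,"roll":0},{"jaw":0,"x":-0.0385,"y":0.0266,"z":0,"roll":0}]' ; unset R
python3 -m handwheel '[{"jaw":0,"x":-0.0385,"y":0.0266,"z":0,"roll":0},{"jaw":0,"x":-0.0385,"y":0.0266,"z":0,"roll":0},{"jaw":0,"x":-0.0385,"y":0.0266,"z":0,"roll":0},{"jaw":0,"x":-0.0385,"y":0.0266,"z":0,"roll":0},{"jaw":0,"x":-0.0385,"y":0.0266,"z":0,"roll":0}]' 20
```

```text
time_s: 0.78
tool_pos: [0.2523, 0.3153, 0.2053]
orientation: [0.816, 0.578, 0.0, 0.0]
force: [0.2, -0.6, 0.2]
grip_width: 0.0939
```

```bash
python3 -m handwheel '[{"jaw":0,"x":-0.0385,"y":0.0266,"z":0,"roll":0},{"jaw":0,"x":-0.0385,"y":0.0266,"z":0,"roll":0},{"jaw":0,"x":-0.0385,"y":0.0266,"z":0,"roll":0},{"jaw":0,"x":-0.0385,"y":0.0266,"z":0,"roll":0},{"jaw":0,"x":-0.0385,"y":0.0266,"z":0,"roll":0}]'
python3 -m handwheel '[{"jaw":0,"x":-0.0385,"y":0.0266,"z":0,"roll":0},{"jaw":0,"x":-0.0385,"y":0.0266,"z":0,"roll":0},{"jaw":0,"x":-0.0385,"y":0.0266,"z":0,"roll":0},{"jaw":0,"x":-0.0385,"y":0.0266,"z":0,"roll":0},{"jaw":0,"x":-0.0385,"y":0.0266,"z":0,"roll":0}]'
python3 -m handwheel '[{"jaw":0,"x":-0.0385,"y":0.0266,"z":0,"roll":0.05},{"jaw":0,"x":-0.0385,"y":0.0266,"z":0,"roll":0},{"jaw":0,"x":-0.0385,"y":0.0266,"z":0,"roll":0},{"jaw":0,"x":-0.0385,"y":0.0266,"z":0,"roll":0},{"jaw":0,"x":-0.0385,"y":0.0266,"z":0,"roll":0}]'
python3 - <<'E'
from h import *
s=readout.sense(); p,d=optics.capture("wrist"); cv2.imwrite("pics/w1.png",p[:,:,::-1]); np.save("pics/w1.npy",d)
print(s["tool_pos"],s["orientation"],s["q"])
E
```

```text
time_s: 1.4
tool_pos: [0.314, 0.0897, 0.2055]
orientation: [0.816, 0.578, 0.0, 0.0]
force: [0.4, -0.2, 0.7]
grip_width: 0.0945
time_s: 2.02
tool_pos: [0.3757, -0.1361, 0.2054]
orientation: [0.816, 0.578, 0.0, -0.0]
force: [-0.7, 0.5, -0.0]
grip_width: 0.0939
time_s: 2.65
tool_pos: [0.4283, -0.3639, 0.2051]
orientation: [0.83, 0.557, 0.0, -0.0]
force: [0.7, -0.0, 0.7]
grip_width: 0.0939
[ 0.42829155 -0.36388376  0.20508015] [ 8.30192565e-01  5.57476622e-01  1.20459715e-04 -3.24392260e-04] [-8.28310066e-01  2.56891291e-01  1.53285017e+00  3.44026949e-04
  1.35245632e+00 -2.01107112e+00]
```

View pics/w1.png

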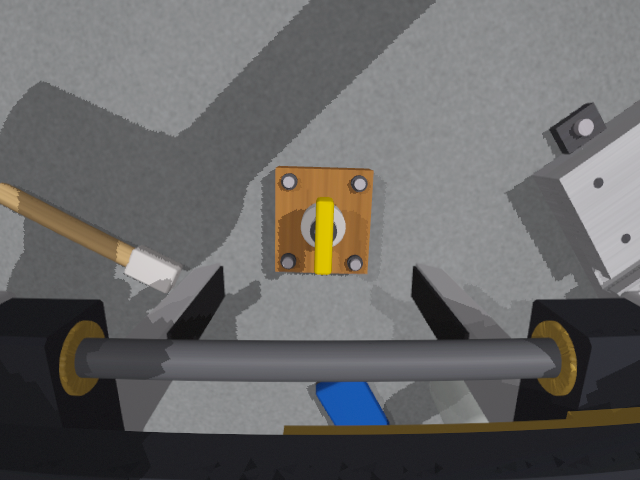

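The stop's yellow handle is at about (324,237), standing centred in the rack at (323,220).

```bash
python3 - <<'E'
from h import *
from scipy.spatial.transform import Rotation as Ro
p=cv2.imread("pics/w1.png"); d=np.load("pics/w1.npy")
h=cv2.cvtColor(p,cv2.COLOR_BGR2HSV)
m=cv2.inRange(h,(22,120,80),(35,255,255)); m[:150]=0;m[300:]=0;m[:,:280]=0;m[:,380:]=0
R=cv2.minAreaRect(cv2.findNonZero(m)); print(R)
s=readout.sense(); Rt=Ro.from_quat(s["orientation"]).as_matrix()
X=np.array([onz("wrist",c,.098)for c in cv2.boxPoints(R)]); c=X.mean(0)
print(X.round(4),c, Rt.T@(c-s["tool_pos"]), s["tool_pos"])
e=[np.linalg.norm(X[i]-X[(i+1)%4]) for i in range(4)];print(e)
L=X[1]-X[0] if e[0]>e[1] else X[2]-X[1]; a=Rt.T@L; print("long axis in tool, deg",np.degrees(np.arctan2(a[1],a[0])))
print(d[237,324], deproj("wrist",(324,237),d[237,324]))
# collar centre: rack bolts
for b in [(288,182),(360,184),(288,261),(355,263)]: 
    print(deproj("wrist",b,d[b[1],b[0]]))
cv2.imwrite("pics/w1c.png",cv2.resize(p[155:285,260:390],None,fx=4.5,fy=4.5,interpolation=2))
E
```

```text
((323.6790466308594, 235.51739501953125), (18.096616744995117, 77.28229522705078), 1.4688007831573486)
[[ 0.4606 -0.3846  0.098 ]
 [ 0.4046 -0.3598  0.098 ]
 [ 0.4101 -0.3474  0.098 ]
 [ 0.4664 -0.3715  0.098 ]] [ 0.43539129 -0.36583531  0.098     ] [0.00717012 0.00284633 0.10654297] [ 0.42988364 -0.37073156  0.20456739]
[np.float64(0.06124820451574069), np.float64(0.013599224627023163), np.float64(0.06126262699969282), np.float64(0.014280014686665152)]
long axis in tool, deg -88.48595027129626
0.294919 [ 0.43630458 -0.3659005   0.09620617]
[ 0.39002886 -0.38115203  0.04093014]
[ 0.41631982 -0.32208571  0.0395909 ]
[ 0.45822227 -0.41068486  0.03980764]
[ 0.48387828 -0.35294077  0.04012484]
```

View pics/w1c.png

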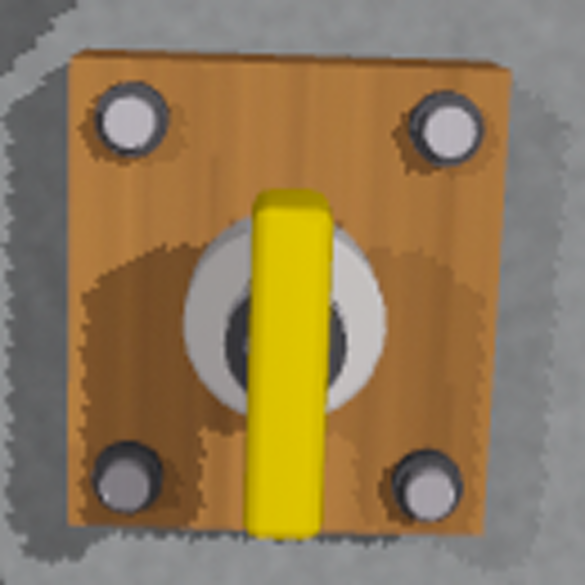

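```bash
python3 -m handwheel '[{"jaw":0,"x":0.007,"y":0,"z":0.03,"roll":0.026},{"jaw":0,"x":0,"y":0,"z":0,"roll":0},{"jaw":0,"x":0,"y":0,"z":0,"roll":0},{"jaw":0,"x":0,"y":0,"z":0,"roll":0},{"jaw":0,"x":0,"y":0,"z":0,"roll":0}]'
python3 - <<'E'
from h import *
from scipy.spatial.transform import Rotation as Ro
s=readout.sense(); p,d=optics.capture("wrist"); cv2.imwrite("pics/w2.png",p[:,:,::-1])
s2=readout.sense(); print(s["tool_pos"],s2["tool_pos"])
X=proj("wrist",(0.4355,-0.360,.098),s);print(X)
cv2.imwrite("pics/w2c.png",cv2.resize(p[150:300,250:400,::-1],None,fx=4,fy=4,interpolation=2))
import pickle; pickle.dump(s,open("s2.pkl","wb"))
E
```

```text
time_s: 3.32
tool_pos: [0.4312, -0.3563, 0.1764]
orientation: [0.837, 0.547, 0.0, 0.001]
force: [0.3, -0.4, -0.3]
grip_width: 0.0937
[ 0.43121545 -0.35625576  0.17643164] [ 0.43115308 -0.35616528  0.176226  ]
[311.69319954 249.39596421]
```

View pics/w2c.png

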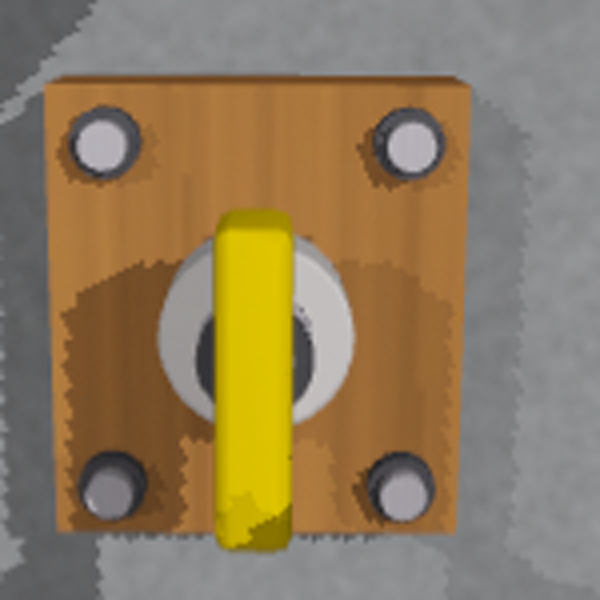

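```bash
python3 - <<'E'
from h import *
import pickle
from scipy.spatial.transform import Rotation as Ro
s=pickle.load(open("s2.pkl","rb")); Rt=Ro.from_quat(s["orientation"]).as_matrix()
f=lambda p:((np.array(p)+.5)/4-.5+(250,150))
X=[onz("wrist",f(c),.098,s) for c in [(254.5,228),(254.5,550)]]
for x in X+[sum(X)/2]: print(x,Rt.T@(x-s["tool_pos"]))
print(np.linalg.norm(X[0]-X[1]))
t=Ro.from_quat(s["orientation"]).as_matrix()[:,0];print(np.degrees(np.arctan2(t[1],t[0])))
c=onz("wrist",f((257,323)),.054,s);print("collar top?",c,Rt.T@(c-s["tool_pos"]))
E
```

```text
[ 0.40828515 -0.34679428  0.098     ] [-0.00049437 -0.02493012  0.07839059]
[ 0.46163674 -0.37035434  0.098     ] [-0.00063373  0.03339174  0.07848781]
[ 0.43496094 -0.35857431  0.098     ] [-0.00056405  0.00423081  0.0784392 ]
0.05832210823120492
66.31065851074673
collar top? [ 0.43259973 -0.35749915  0.054     ] [-0.00049772  0.00156331  0.12243478]
```

```bash
python3 -m handwheel '[{"jaw":0,"x":-0.0005,"y":0.003,"z":0.04,"roll":0},{"jaw":0,"x":0,"y":0,"z":0.04,"roll":0},{"jaw":0,"x":0,"y":0,"z":0.026,"roll":0},{"jaw":0,"x":0,"y":0,"z":0,"roll":0},{"jaw":120,"x":0,"y":0,"z":0,"roll":0}]' 20
python3 -m handwheel '[{"jaw":255,"x":0,"y":0,"z":0,"roll":0},{"jaw":255,"x":0,"y":0,"z":0,"roll":0},{"jaw":255,"x":0,"y":0,"z":0,"roll":0},{"jaw":255,"x":0,"y":0,"z":0,"roll":0},{"jaw":255,"x":0,"y":0,"z":0,"roll":0}]' 40
python3 - <<'E'
from h import *
s=readout.sense(); p,d=optics.capture("wrist"); cv2.imwrite("pics/w3.png",p[:,:,::-1])
p,d=optics.capture("side"); cv2.imwrite("pics/s3.png",cv2.resize(p[330:480,180:380,::-1],None,fx=4,fy=4,interpolation=2))
print(s)
import pickle; pickle.dump(s,open("s3.pkl","wb"))
E
```

```text
time_s: 4.0
tool_pos: [0.4342, -0.3584, 0.0706]
orientation: [0.837, 0.547, 0.0, 0.001]
force: [0.3, -0.5, -0.1]
grip_width: 0.087
time_s: 4.62
tool_pos: [0.4334, -0.3577, 0.0695]
orientation: [0.837, 0.547, 0.0, -0.0]
force: [0.6, -0.4, -0.2]
grip_width: 0.0378
{'time_s': 4.625, 'q': array([-8.13769835e-01,  3.65359750e-01,  1.73588975e+00,  9.19724292e-05,
        1.04037062e+00, -1.97082214e+00]), 'joint_velocities': array([ 7.66114370e-04,  3.42226216e-04,  1.13303100e-03, -9.09704463e-05,
       -5.68348850e-04,  1.25043010e-04]), 'joint_efforts': array([ 1.80364532e-03, -4.17082465e+01, -1.97669595e+01, -3.73854116e-02,
        6.27097674e-02,  1.15011362e-04]), 'tool_pos': array([ 0.43343847, -0.35765952,  0.06945741]), 'orientation': array([ 8.37282165e-01,  5.46771044e-01,  3.65979507e-05, -2.05603035e-05]), 'force': array([ 0.62747644, -0.36936599, -0.22241118]), 'torque': array([ 0.00170973, -0.0211353 , -0.0185748 ]), 'grip_width': 0.0377544700777968}
```

View pics/w3.png

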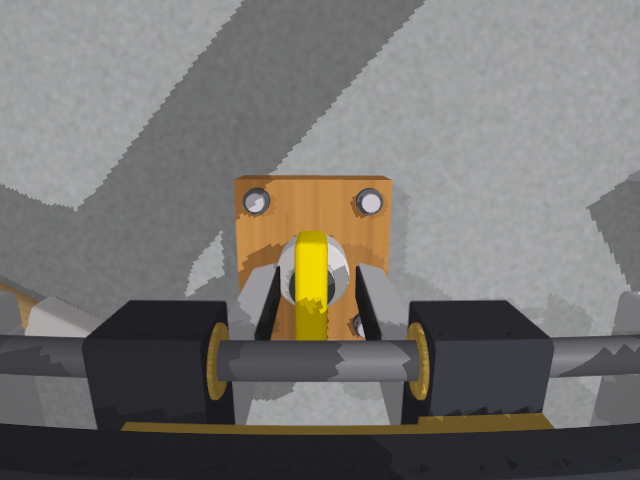

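View pics/s3.png

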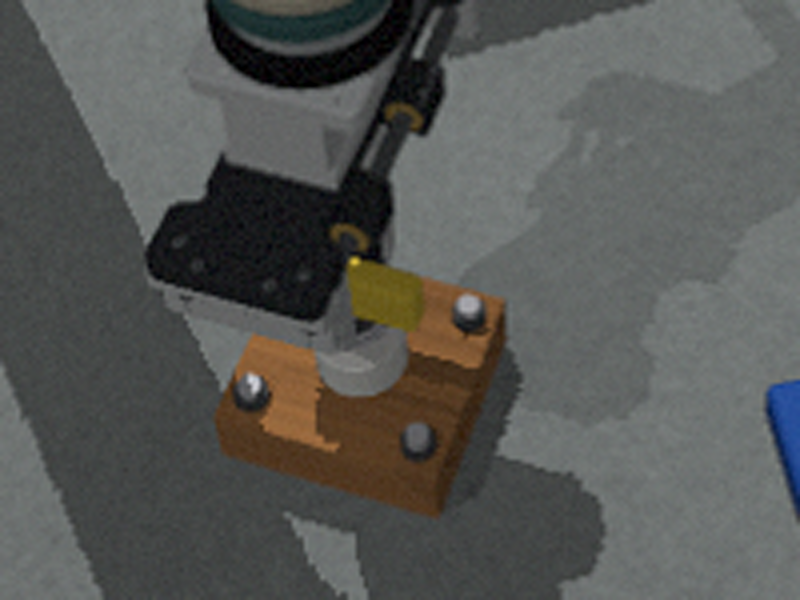

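```bash
python3 -m handwheel '[{"jaw":255,"x":0,"y":0,"z":0,"roll":0},{"jaw":255,"x":0,"y":0,"z":0,"roll":0},{"jaw":255,"x":0,"y":0,"z":0,"roll":0},{"jaw":255,"x":0,"y":0,"z":0,"roll":0},{"jaw":255,"x":0,"y":0,"z":0,"roll":0}]' 40
python3 - <<'E'
from h import *
import pickle
from scipy.spatial.transform import Rotation as Ro
s=readout.sense(); p,d=optics.capture("wrist"); cv2.imwrite("pics/w4.png",cv2.resize(p[160:350,210:420,::-1],None,fx=3.8,fy=3.8,interpolation=2)); np.save("pics/w4.npy",d)
print(s['tool_pos'],s['force'],s['torque'],s['grip_width'])
Rt=Ro.from_quat(s["orientation"]).as_matrix()
for y in (-.03,-.02,0): print(y,proj("wrist",s["tool_pos"]+Rt@np.array([0,y,-(.098-s["tool_pos"][2])]),s), proj("wrist",s["tool_pos"]+Rt@np.array([0,y,-(.054-s["tool_pos"][2])]),s))
pickle.dump(s,open("s4.pkl","wb"))
E
```

```text
time_s: 5.35
tool_pos: [0.4334, -0.3576, 0.0693]
orientation: [0.837, 0.547, -0.0, -0.0]
force: [0.0, -0.1, -2.4]
grip_width: 0.0135
[ 0.43337419 -0.35763877  0.06925701] [ 0.02469266 -0.11588559 -2.38704357] [-0.21522867 -0.02154066 -0.00688776] 0.013477016032583585
-0.03 [311.7407633 236.307724 ] [312.93861264 216.31146397]
-0.02 [311.8213482  260.01155062] [312.98589506 235.14567274]
0 [311.98385051 305.23801947] [313.08160616 271.51951602]
```

View pics/w4.png

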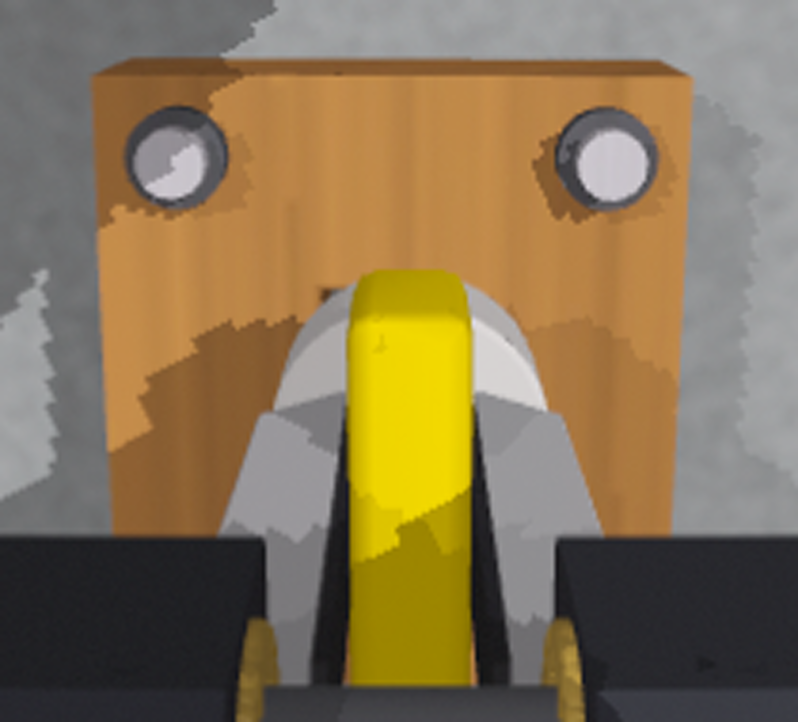

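```bash
python3 - <<'E'
from h import *
import pickle
from scipy.spatial.transform import Rotation as Ro
s=pickle.load(open("s4.pkl","rb")); Rt=Ro.from_quat(s["orientation"]).as_matrix()
f=lambda p:((np.array(p)+.5)/3.8-.5+(210,160))
def t(p,z): return (Rt.T@(onz("wrist",f(p),z,s)-s["tool_pos"])).round(4)[:2]
print("end top",t((410,300),.098),t((410,315),.098)); print("end bottom",t((410,270),.072))
for p in [(350,330),(470,322),(500,345),(310,350),(285,390)]:
    q=t(p,.054); print("collar top",q,q[1]+np.sqrt(.02**2-q[0]**2))
for p in [(350,287),(470,283),(500,297),(315,312)]:
    q=t(p,.032); print("collar bot",q,q[1]+np.sqrt(.02**2-q[0]**2))
print("rack top edge",t((95,77),.032),t((690,77),.032))
E
```

```text
end top [ 0.0023 -0.0291] [ 0.0023 -0.0274]
end bottom [ 0.0024 -0.0265]
collar top [-0.0059 -0.0139] 0.005209945054866067
collar top [ 0.0107 -0.015 ] 0.001897041161102734
collar top [ 0.0149 -0.0117] 0.0016412892930181226
collar top [-0.0115 -0.011 ] 0.0053630681719535715
collar top [-0.0151 -0.0052] 0.007914495796636637
collar bot [-0.0068 -0.0148] 0.004008508712813996
collar bot [ 0.0116 -0.0154] 0.0008923294835330407
collar bot [ 0.0162 -0.0132] -0.0014714024708833984
collar bot [-0.0122 -0.0108] 0.005048028268526024
rack top edge [-0.0445 -0.0468] [ 0.044  -0.0468]
```

```bash
python3 - <<'E'
from h import *
import pickle
from scipy.spatial.transform import Rotation as Ro
s=pickle.load(open("s4.pkl","rb")); Rt=Ro.from_quat(s["orientation"]).as_matrix()
f=lambda p:((np.array(p)+.5)/3.8-.5+(210,160))
for p in [(478,393),(545,410),(348,395),(270,412)]: print((Rt.T@(onz("wrist",f(p),.0693,s)-s["tool_pos"])).round(4)[:2])
d=np.load("pics/w4.npy")
for p in [(500,410),(520,440),(500,470),(300,420),(280,440),(515,425),(490,402)]:
    u=f(p).round().astype(int); print(p,d[u[1],u[0]],(Rt.T@(deproj("wrist",u,d[u[1],u[0]],s)-s["tool_pos"])).round(4))
E
```

```text
[ 0.0111 -0.0096]
[ 0.0198 -0.0073]
[-0.0056 -0.0093]
[-0.0158 -0.007 ]
(500, 410) 0.18006836 [ 0.0135 -0.0092 -0.0066]
(520, 440) 0.17054324 [ 0.0151 -0.0092 -0.0164]
(500, 470) 0.16073231 [ 0.0123 -0.0091 -0.0265]
(300, 420) 0.17698847 [-0.0109 -0.0093 -0.0097]
(280, 440) 0.17161942 [-0.0132 -0.0088 -0.0154]
(515, 425) 0.17433296 [ 0.0149 -0.0097 -0.0124]
(490, 402) 0.1856092 [ 0.0128 -0.0089 -0.001 ]
```

```bash
python3 -m handwheel '[{"jaw":200,"x":0,"y":0,"z":0,"roll":0},{"jaw":200,"x":0,"y":0,"z":0,"roll":0},{"jaw":200,"x":0,"y":0.003,"z":0,"roll":0},{"jaw":200,"x":0,"y":0,"z":0,"roll":0},{"jaw":255,"x":0,"y":0,"z":0,"roll":0}]' 40
python3 -m handwheel '[{"jaw":255,"x":0,"y":0,"z":0,"roll":0},{"jaw":255,"x":0,"y":0,"z":0,"roll":0},{"jaw":255,"x":0,"y":0,"z":0,"roll":0},{"jaw":255,"x":0,"y":0,"z":0,"roll":0},{"jaw":255,"x":0,"y":0,"z":0,"roll":0}]' 60
python3 - <<'E'
from h import *
import pickle
from scipy.spatial.transform import Rotation as Ro
s=readout.sense(); p,d=optics.capture("wrist"); cv2.imwrite("pics/w5.png",cv2.resize(p[160:350,210:420,::-1],None,fx=3.8,fy=3.8,interpolation=2))
print(s['tool_pos'],s['force'],s['torque'],s['grip_width'])
pickle.dump(s,open("s5.pkl","wb"))
E
```

```text
time_s: 6.02
tool_pos: [0.4362, -0.3589, 0.0694]
orientation: [0.837, 0.547, 0.0, -0.0]
force: [0.1, -0.2, -0.4]
grip_width: 0.0138
time_s: 6.65
tool_pos: [0.4362, -0.3589, 0.0694]
orientation: [0.837, 0.547, 0.0, 0.0]
force: [-0.0, -0.4, -0.0]
grip_width: 0.0138
[ 0.43623139 -0.35890127  0.06944482] [-0.01005905 -0.43212836 -0.03171803] [ 0.01532925 -0.08742544  0.02866733] 0.013797137325587525
```

View pics/w5.png

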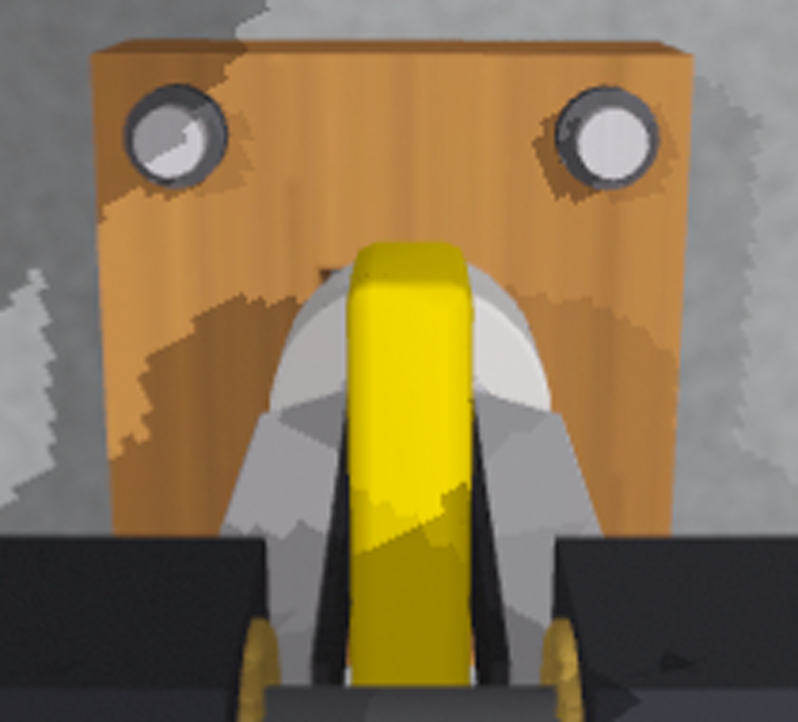

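The handle is now centred in the fingers (end edge at crop row ~285). Next: lift, then carry it over the slot.

```bash
python3 -m handwheel '[{"jaw":255,"x":0,"y":0,"z":-0.03,"roll":0},{"jaw":255,"x":0,"y":0,"z":-0.04,"roll":0},{"jaw":255,"x":0,"y":0,"z":-0.03,"roll":0},{"jaw":255,"x":0,"y":0,"z":0,"roll":0},{"jaw":255,"x":0,"y":0,"z":0,"roll":0}]' 60
python3 - <<'E'
from h import *
s=readout.sense(); print(s['torque'],s['force'])
p,d=optics.capture("side"); cv2.imwrite("pics/s6.png",p[:,:,::-1])
b=[onz("side",(398,388),0.0)]; print("bottle",b)
E
```

```text
time_s: 7.32
tool_pos: [0.4353, -0.358, 0.1678]
orientation: [0.837, 0.547, -0.0, -0.002]
force: [0.1, -0.4, -3.5]
grip_width: 0.0137
[ 0.04792174 -0.02109885  0.01289835] [ 0.07813035 -0.40028405 -3.45125991]
bottle [array([ 0.67684099, -0.30459471,  0.        ])]
```

View pics/s6.png

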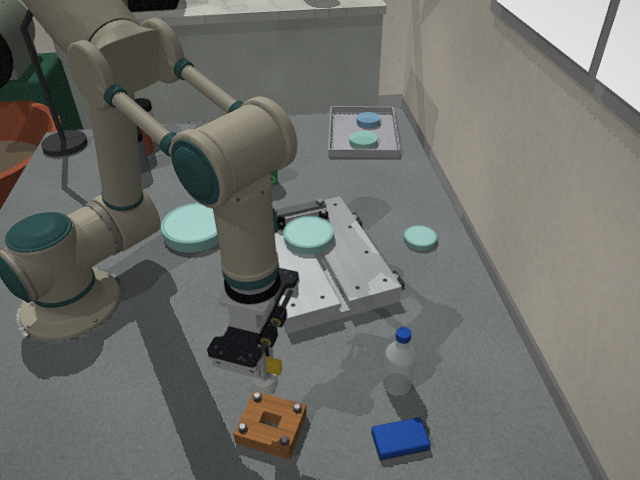

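The stop is out of the rack. Now I'll carry it over.

```bash
python3 -m handwheel '[{"jaw":255,"x":0.03,"y":0,"z":0,"roll":0},{"jaw":255,"x":0.05,"y":0,"z":0,"roll":0},{"jaw":255,"x":0.06,"y":0,"z":0,"roll":0},{"jaw":255,"x":0.06,"y":0,"z":0,"roll":0},{"jaw":255,"x":0.06,"y":0,"z":0,"roll":0}]'
python3 -m handwheel '[{"jaw":255,"x":0.05,"y":0,"z":0,"roll":0},{"jaw":255,"x":0.04,"y":0,"z":0,"roll":0},{"jaw":255,"x":0.016,"y":-0.002,"z":0,"roll":0},{"jaw":255,"x":0,"y":0,"z":0,"roll":0.184},{"jaw":255,"x":0,"y":0,"z":0,"roll":0.185}]'
python3 -m handwheel '[{"jaw":255,"x":0,"y":0,"z":0,"roll":0.185},{"jaw":255,"x":0,"y":0,"z":0,"roll":0.185},{"jaw":255,"x":0,"y":0,"z":0,"roll":0.185},{"jaw":255,"x":0,"y":0,"z":0,"roll":0},{"jaw":255,"x":0,"y":0,"z":0,"roll":0}]'
python3 - <<'E'
from h import *
import pickle
from scipy.spatial.transform import Rotation as Ro
s=readout.sense(); p,d=optics.capture("wrist"); cv2.imwrite("pics/w7.png",p[:,:,::-1]); np.save("pics/w7.npy",d)
pickle.dump(s,open("s7.pkl","wb"));print(s["tool_pos"],Ro.from_quat(s["orientation"]).as_matrix().round(4).tolist())
p,d=optics.capture("side"); cv2.imwrite("pics/s7.png",cv2.resize(p[170:340,230:430,::-1],None,fx=4,fy=3.5,interpolation=2))
p,d=optics.capture("scene"); cv2.imwrite("pics/sc7.png",cv2.resize(p[170:340,230:430,::-1],None,fx=4,fy=3.5,interpolation=2))
E
```

```text
time_s: 8.0
tool_pos: [0.5402, -0.1188, 0.1675]
orientation: [0.837, 0.547, -0.001, -0.001]
force: [1.0, 1.0, -2.3]
grip_width: 0.0138
time_s: 8.62
tool_pos: [0.5804, -0.0234, 0.168]
orientation: [0.925, 0.381, -0.002, -0.0]
force: [-0.2, 0.1, -2.3]
grip_width: 0.0136
time_s: 9.25
tool_pos: [0.581, -0.0235, 0.1688]
orientation: [0.993, 0.117, -0.001, -0.0]
force: [-0.0, -0.6, -2.4]
grip_width: 0.0136
[ 0.58095613 -0.02347809  0.16884496] [[0.9725, 0.2329, -0.0013], [0.2329, -0.9725, -0.0001], [-0.0013, -0.0002, -1.0]]
```

View pics/w7.png

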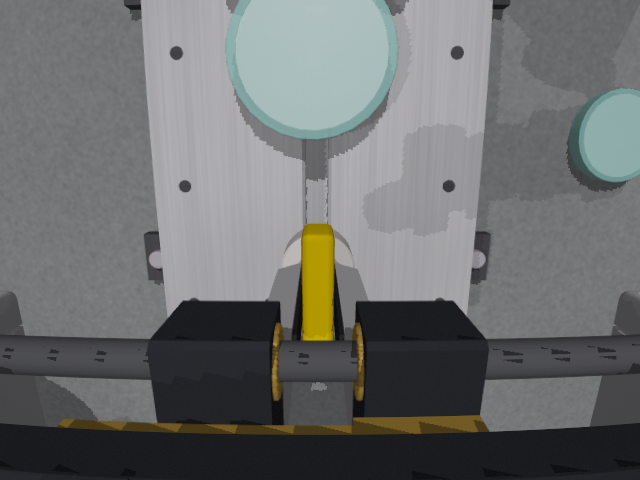

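View pics/s7.png

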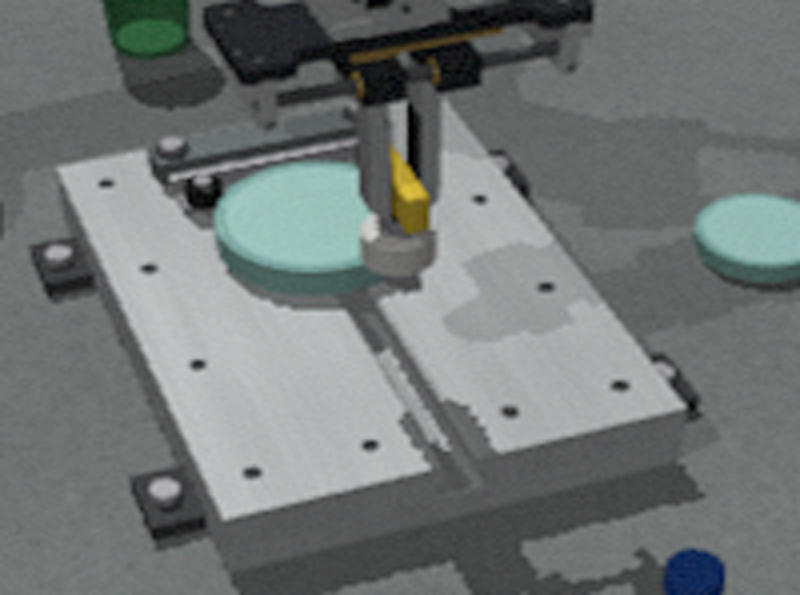

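View pics/sc7.png

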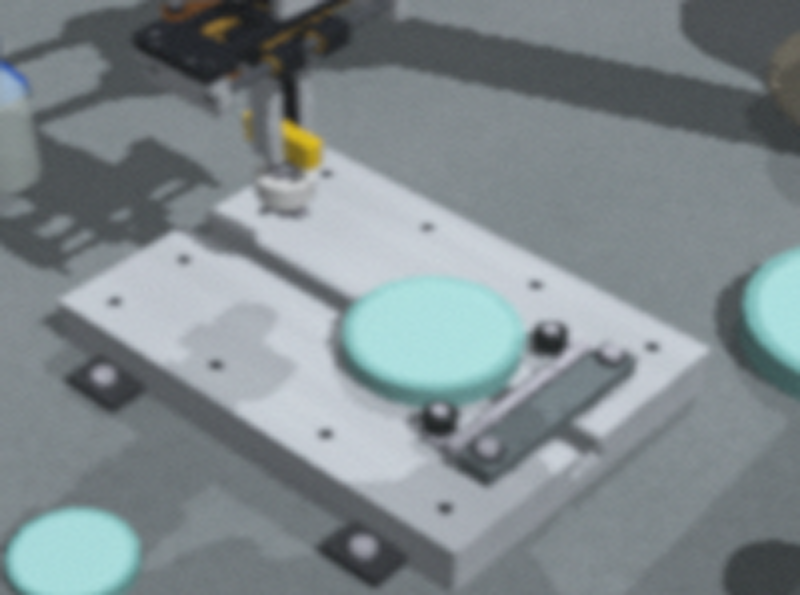

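```bash
python3 - <<'E'
from h import *
p=cv2.imread("pics/w7.png")
cv2.imwrite("pics/w7c.png",cv2.resize(p[110:250,240:400],None,fx=5,fy=4.2,interpolation=2))
g=cv2.cvtColor(p,6)
for r in (150,165,190,205): print(r,g[r,296:338].tolist())
E
```

```text
150 [120, 120, 121, 120, 121, 120, 97, 93, 93, 84, 99, 102, 102, 102, 103, 103, 101, 101, 102, 101, 103, 104, 101, 100, 100, 99, 99, 100, 119, 117, 117, 120, 106, 111, 114, 113, 122, 121, 119, 119, 117, 117]
165 [170, 170, 172, 172, 171, 171, 138, 135, 135, 121, 104, 102, 102, 102, 104, 103, 100, 101, 100, 100, 102, 103, 101, 100, 100, 98, 98, 99, 100, 97, 98, 118, 134, 151, 152, 161, 172, 172, 171, 171, 169, 167]
190 [168, 168, 170, 171, 169, 169, 145, 132, 136, 106, 98, 151, 155, 156, 157, 157, 154, 155, 154, 155, 156, 157, 154, 152, 153, 152, 152, 154, 155, 150, 154, 150, 135, 151, 151, 159, 170, 169, 169, 168, 168, 167]
205 [167, 167, 170, 171, 169, 168, 152, 134, 135, 118, 93, 148, 153, 153, 155, 156, 152, 151, 151, 153, 153, 155, 152, 149, 151, 150, 149, 153, 154, 153, 165, 149, 150, 150, 149, 163, 168, 168, 169, 168, 167, 167]
```

View pics/w7c.png

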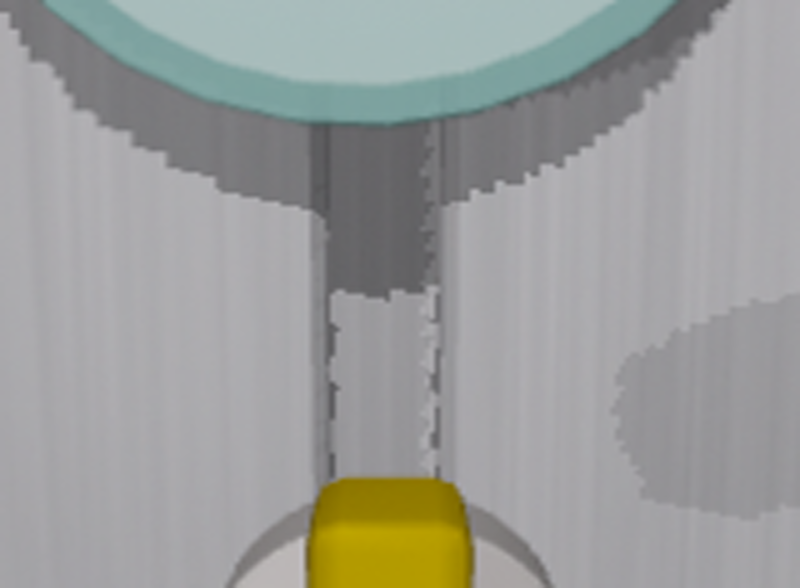

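```bash
python3 - <<'E'
from h import *
import pickle
from scipy.spatial.transform import Rotation as Ro
s=pickle.load(open("s7.pkl","rb")); Rt=Ro.from_quat(s["orientation"]).as_matrix()
t=lambda p,z:(Rt.T@(onz("wrist",p,z,s)-s["tool_pos"])).round(4)[:2]
hz=s["tool_pos"][2]+.0156
for p in [(301.5,150),(331.5,150),(301.5,190),(331.5,190),(301.5,205),(331,205)]: print("slot",t(p,.047))
for p in [(302.3,235),(333.8,235),(304,224),(302,290),(334,290)]: print("handle top",t(p,hz+.013))
for p in [(228,50),(398,50),(312.5,130)]: print("glass top",t(p,.069))
for p in [(312.5,140)]: print("glass bottom edge",t(p,.047))
for p in [(176,53),(457,53),(185,186),(449,186)]: print("holes",t(p,.047),onz("wrist",p,.047,s))
for e in [(148,60),(162,240)],[(491,60),(474,240)]: print("edge",[t(p,.047) for p in e])
E
```

```text
slot [-0.0109 -0.0642]
slot [ 0.0123 -0.0642]
slot [-0.0111 -0.0332]
slot [ 0.0126 -0.0332]
slot [-0.0112 -0.0213]
slot [ 0.0123 -0.0213]
handle top [-0.0046 -0.0324]
handle top [ 0.0081 -0.0325]
handle top [-0.0039 -0.037 ]
handle top [-0.0049 -0.0088]
handle top [ 0.0085 -0.0088]
glass top [-0.06   -0.1325]
glass top [ 0.0567 -0.1324]
glass top [-0.002  -0.0784]
glass bottom edge [-0.0023 -0.0717]
holes [-0.1042 -0.1363] [0.44777029 0.08479073 0.047     ]
holes [ 0.1055 -0.1362] [0.65165323 0.13355492 0.047     ]
holes [-0.1037 -0.0366] [ 0.47138111 -0.01200226  0.047     ]
holes [ 0.1058 -0.0367] [0.67515329 0.03687584 0.047     ]
edge [array([-0.126 , -0.1319]), array([-0.1265,  0.0076])]
edge [array([ 0.1319, -0.1319]), array([0.1302, 0.0074])]
```

```bash
python3 - <<'E'
from h import *
import pickle
s=pickle.load(open("s7.pkl","rb")); T=s["tool_pos"]
for n in("side","scene"):
    for z in (.1314,.1534): print(n,z,proj(n,[T[0],T[1],z]))
g=lambda p:((np.array(p)+.5)/[4,3.5]-.5+[230,170]); print(g((397,250)))
a=cv2.imread("pics/side0.png"); cv2.imwrite("pics/s0c.png",cv2.resize(a[240:330,300:380],None,fx=8,fy=6.5,interpolation=2))
a=cv2.imread("pics/s7.png"); cv2.imwrite("pics/s7c.png",cv2.resize(a[130:300,330:470],None,fx=4,fy=3.5,interpolation=2))
a=cv2.imread("pics/sc7.png"); cv2.imwrite("pics/sc7c.png",cv2.resize(a[90:270,200:380],None,fx=4,fy=3.3,interpolation=2))
E
```

```text
side 0.1314 [328.76138766 243.44107438]
side 0.1534 [328.74419789 235.36536068]
scene 0.1314 [300.47367877 224.53276089]
scene 0.1534 [300.20907443 218.21533956]
[328.875      241.07142857]
```

View pics/s0c.png

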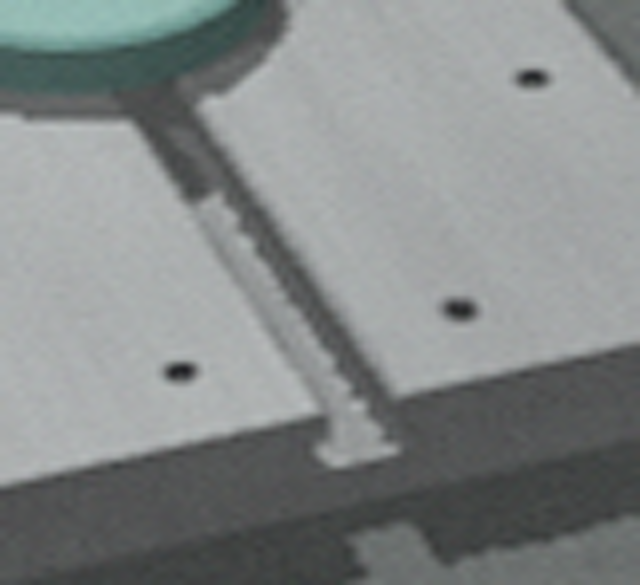

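View pics/s7c.png

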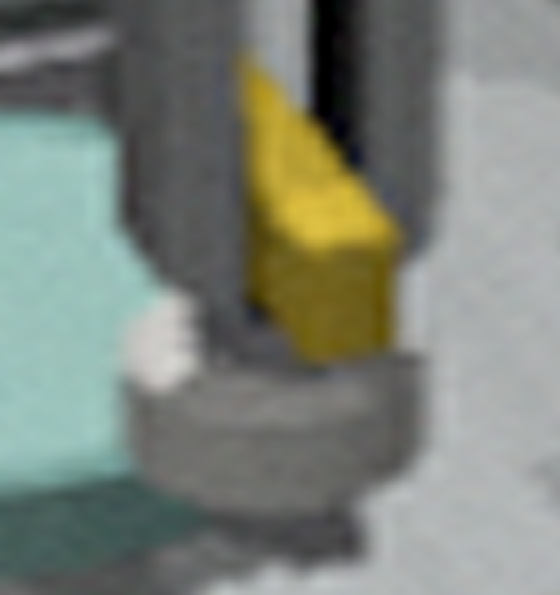

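```bash
python3 - <<'E'
from h import *
import pickle
from scipy.spatial.transform import Rotation as Ro
s=pickle.load(open("s7.pkl","rb")); Rt=Ro.from_quat(s["orientation"]).as_matrix()
for p in [(340.2,303.8),(349.7,300.8),(316.2,259.2),(324.3,255.4)]:
    X=onz("side",(p[0]-.9,p[1]-.4),.047); print(p,(Rt.T@(X-s["tool_pos"])).round(4)[:2])
a=cv2.imread("pics/scene0.png")
cv2.imwrite("pics/sc0c.png",cv2.resize(a[225:265,270:330],None,fx=12,fy=12,interpolation=2))
E
```

```text
(340.2, 303.8) [-0.0123  0.095 ]
(349.7, 300.8) [0.0094 0.094 ]
(316.2, 259.2) [-0.0125 -0.0538]
(324.3, 255.4) [ 0.0093 -0.0596]
```

View pics/sc0c.png

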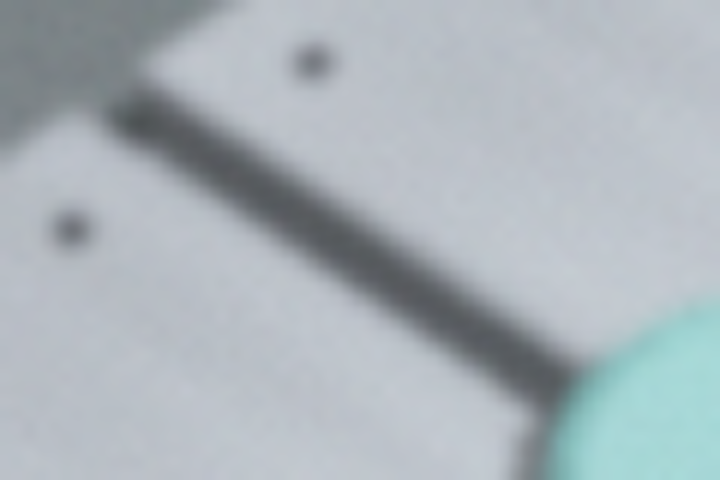

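View pics/sc7c.png

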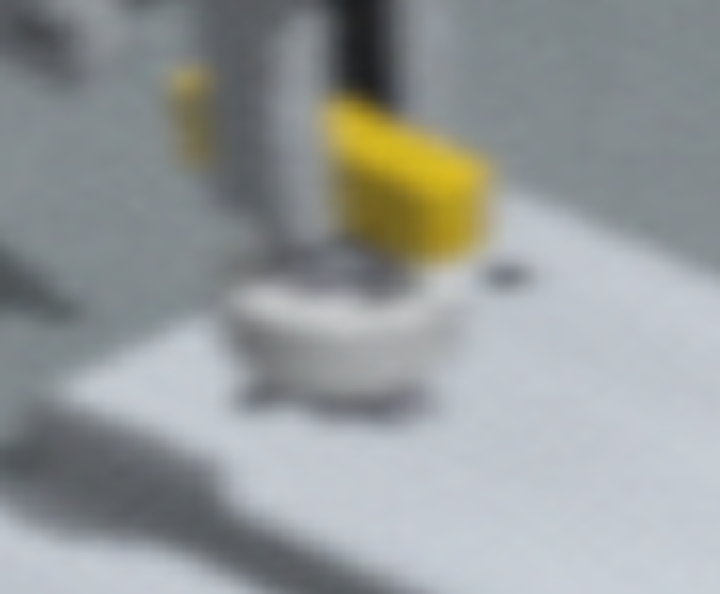

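Wrist and side views agree that the slot line is 1.1–1.5 mm to −x of the stop's axis. I'll correct that and descend to just above the table.

```bash
python3 -m handwheel '[{"jaw":255,"x":-0.0012,"y":0,"z":0.03,"roll":0},{"jaw":255,"x":0,"y":0,"z":0.03,"roll":0},{"jaw":255,"x":0,"y":0,"z":0,"roll":0},{"jaw":255,"x":0,"y":0,"z":0,"roll":0},{"jaw":255,"x":0,"y":0,"z":0,"roll":0}]'
python3 - <<'E'
from h import *
p,d=optics.capture("side"); cv2.imwrite("pics/s8.png",cv2.resize(p[190:310,280:390,::-1],None,fx=6,fy=5,interpolation=2))
p,d=optics.capture("scene"); cv2.imwrite("pics/sc8.png",cv2.resize(p[200:280,260:340,::-1],None,fx=8,fy=7,interpolation=2))
print(readout.sense()["tool_pos"],readout.sense()["force"])
E
```

```text
time_s: 10.02
tool_pos: [0.5816, -0.0234, 0.111]
orientation: [0.993, 0.116, 0.001, 0.0]
force: [0.4, 0.9, -1.9]
grip_width: 0.0138
[ 0.58115901 -0.02335808  0.11067272] [-0.29704057 -0.05072946 -2.51761854]
```

View pics/s8.png

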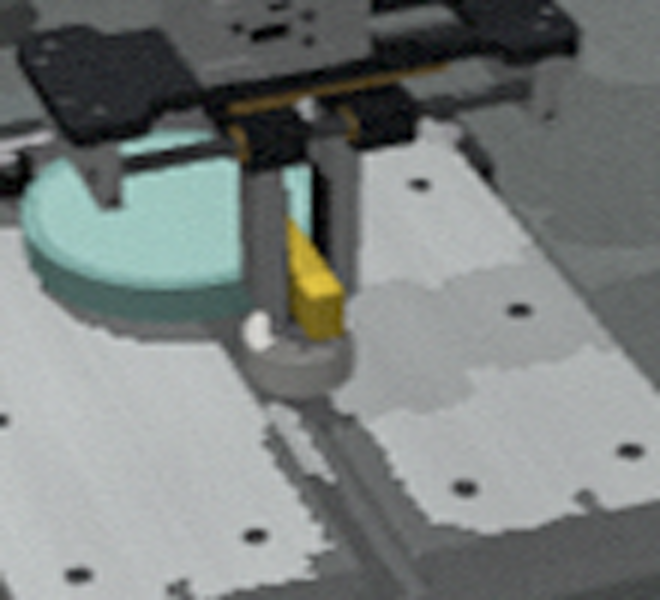

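View pics/sc8.png

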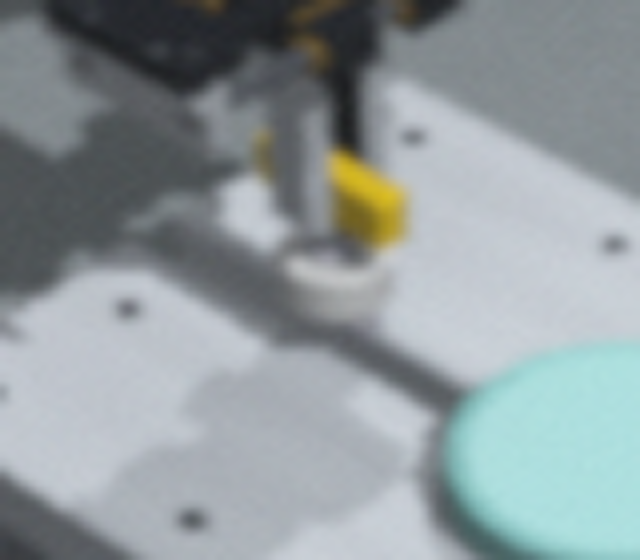

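```bash
python3 -m handwheel '[{"jaw":255,"x":0,"y":0,"z":0,"roll":0},{"jaw":255,"x":0,"y":0,"z":0,"roll":0},{"jaw":255,"x":0,"y":0,"z":0,"roll":0},{"jaw":255,"x":0,"y":0,"z":0,"roll":0},{"jaw":255,"x":0,"y":0,"z":0,"roll":0}]'
python3 - <<'E'
from h import *
from scipy.spatial.transform import Rotation as Ro
s=readout.sense();print(s["tool_pos"],Ro.from_quat(s["orientation"]).as_matrix().round(4).tolist(),s["force"],s["torque"])
E
```

```text
time_s: 10.75
tool_pos: [0.5803, -0.0233, 0.1094]
orientation: [0.993, 0.116, -0.0, -0.0]
force: [-0.5, -0.4, -2.9]
grip_width: 0.0138
[ 0.58034119 -0.02325025  0.10942502] [[0.973, 0.2309, -0.0], [0.2309, -0.973, 0.0001], [-0.0, -0.0001, -1.0]] [-0.51451984 -0.37206176 -2.88377263] [-0.07725374  0.05718806 -0.03194961]
```

```bash
python3 -m handwheel '[{"jaw":255,"x":-0.0004,"y":0,"z":0.003,"roll":0},{"jaw":255,"x":0,"y":0,"z":0.003,"roll":0},{"jaw":255,"x":0,"y":0,"z":0.003,"roll":0},{"jaw":255,"x":0,"y":0,"z":0.003,"roll":0},{"jaw":255,"x":0,"y":0,"z":0,"roll":0}]'
python3 -c "
from h import *
s=readout.sense();print(s['tool_pos'],s['force'],s['torque'])"
```

```text
time_s: 11.38
tool_pos: [0.5797, -0.0233, 0.0971]
orientation: [0.993, 0.116, -0.0, -0.0]
force: [0.4, 0.2, -2.5]
grip_width: 0.0138
[ 0.57971155 -0.0233077   0.09710232] [ 0.37952201  0.20666565 -2.49503261] [-0.09754546  0.03276261 -0.00463564]
```

The head is 5 mm into the slot with no resistance. Next I'll lower to hover the collar 2 mm above the table.

```bash
python3 -m handwheel '[{"jaw":255,"x":0,"y":0,"z":0.005,"roll":0},{"jaw":255,"x":0,"y":0,"z":0.004,"roll":0},{"jaw":255,"x":0,"y":0,"z":0.0015,"roll":0},{"jaw":255,"x":0,"y":0,"z":0,"roll":0},{"jaw":255,"x":0,"y":0,"z":0,"roll":0}]'
python3 -m handwheel '[{"jaw":255,"x":0,"y":-0.01,"z":0,"roll":0},{"jaw":255,"x":0,"y":-0.01,"z":0,"roll":0},{"jaw":255,"x":0,"y":-0.01,"z":0,"roll":0},{"jaw":255,"x":0,"y":-0.005,"z":0,"roll":0},{"jaw":255,"x":0,"y":0,"z":0,"roll":0}]'
python3 - <<'E'
from h import *
import pickle
s=readout.sense(); p,d=optics.capture("wrist"); cv2.imwrite("pics/w9.png",p[:,:,::-1])
p,d=optics.capture("side"); cv2.imwrite("pics/s9.png",cv2.resize(p[190:310,280:390,::-1],None,fx=6,fy=5,interpolation=2))
pickle.dump(s,open("s9.pkl","wb"))
print(s['tool_pos'],s['force'],s['torque'])
E
```

```text
time_s: 12.0
tool_pos: [0.5801, -0.0234, 0.0871]
orientation: [0.993, 0.116, 0.0, -0.0]
force: [0.2, 1.1, -2.5]
grip_width: 0.0136
time_s: 12.62
tool_pos: [0.5718, 0.0113, 0.087]
orientation: [0.993, 0.117, 0.0, 0.0]
force: [-0.6, 0.6, -2.1]
grip_width: 0.0133
[0.57178858 0.01125652 0.08701462] [-0.57867238  0.64291409 -2.10922019] [-0.02670663  0.0691688  -0.0048545 ]
```

View pics/w9.png

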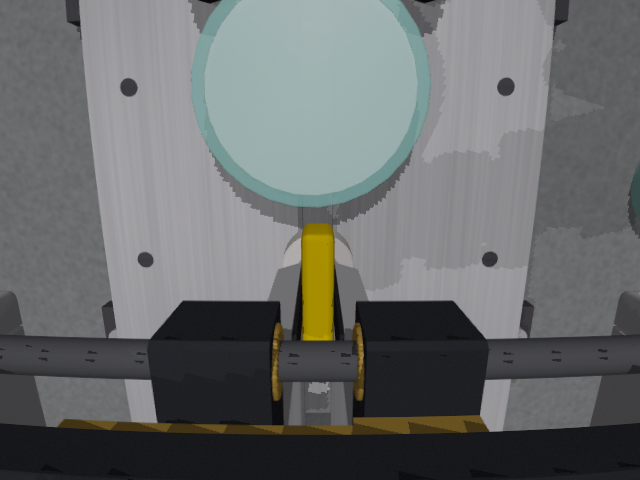

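View pics/s9.png

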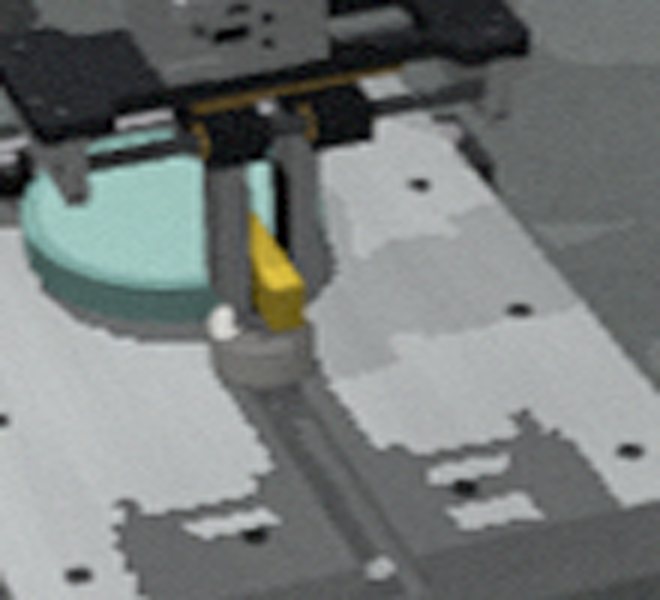

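```bash
python3 - <<'E'
from h import *
import pickle
from scipy.spatial.transform import Rotation as Ro
s=pickle.load(open("s9.pkl","rb")); Rt=Ro.from_quat(s["orientation"]).as_matrix()
t=lambda p,z:(Rt.T@(onz("wrist",p,z,s)-s["tool_pos"])).round(4)[:2]
print(t((311,207),.069),t((192,85),.069),t((430,85),.069)); 
print("collar top",t((300,237),.071),t((335,237),.071))
print("slot/holes",t((146,260),.047),t((490,260),.047),t((129,87),.047),t((506,87),.047), "slot",t((303,215),.047),t((331,215),.047))
print("handle",t((302,260),.1155),t((334,260),.1155),t((318,224),.09), t((318,238),.1155))
E
```

```text
[-0.0019 -0.0364] [-0.0604 -0.0974] [ 0.0569 -0.0973]
collar top [-0.0077 -0.0208] [ 0.0107 -0.0208]
slot/holes [-0.1027 -0.0005] [ 0.1064 -0.0006] [-0.103  -0.1005] [ 0.106  -0.1005] slot [-0.0069 -0.0281] [ 0.0094 -0.0281]
handle [-0.0048 -0.0219] [ 0.0083 -0.0219] [ 0.0018 -0.0317] [ 0.0017 -0.0312]
```

About 13–15 mm remain between collar and glass. I'll approach it, then push slowly.

```bash
python3 -m handwheel '[{"jaw":255,"x":0,"y":-0.004,"z":0,"roll":0},{"jaw":255,"x":0,"y":-0.004,"z":0,"roll":0},{"jaw":255,"x":0,"y":-0.002,"z":0,"roll":0},{"jaw":255,"x":0,"y":-0.001,"z":0,"roll":0},{"jaw":255,"x":0,"y":0,"z":0,"roll":0}]'
python3 -m handwheel '[{"jaw":255,"x":0,"y":-0.001,"z":0,"roll":0},{"jaw":255,"x":0,"y":-0.001,"z":0,"roll":0},{"jaw":255,"x":0,"y":-0.001,"z":0,"roll":0},{"jaw":255,"x":0,"y":-0.001,"z":0,"roll":0},{"jaw":255,"x":0,"y":-0.001,"z":0,"roll":0}]'
python3 -c "
from h import *
s=readout.sense();print(s['tool_pos'],s['force'],s['torque'])"
```

```text
time_s: 13.35
tool_pos: [0.5693, 0.0215, 0.0869]
orientation: [0.993, 0.116, -0.0, -0.0]
force: [0.0, 1.0, -1.9]
grip_width: 0.0141
time_s: 13.98
tool_pos: [0.5686, 0.0253, 0.087]
orientation: [0.993, 0.116, 0.0, 0.001]
force: [-0.4, -3.7, -3.0]
grip_width: 0.0139
[0.56862965 0.02534474 0.08704942] [-0.42909962 -3.68676258 -2.96396862] [-0.88362346 -0.14620726  0.0145765 ]
```

```bash
python3 -m handwheel '[{"jaw":255,"x":0,"y":-0.001,"z":0,"roll":0},{"jaw":255,"x":0,"y":-0.001,"z":0,"roll":0},{"jaw":255,"x":0,"y":-0.001,"z":0,"roll":0},{"jaw":255,"x":0,"y":-0.001,"z":0,"roll":0},{"jaw":255,"x":0,"y":-0.001,"z":0,"roll":0}]'
python3 - <<'E'
from h import *
s=readout.sense();print(s['tool_pos'],s['force'],s['torque'])
p,d=optics.capture("wrist"); cv2.imwrite("pics/w10.png",p[:,:,::-1])
s=readout.sense();print(s['tool_pos'],s['force'],s['torque'])
E
```

```text
time_s: 14.6
tool_pos: [0.5672, 0.0311, 0.087]
orientation: [0.993, 0.116, 0.0, 0.0]
force: [1.2, -4.4, -3.6]
grip_width: 0.0135
[0.56717118 0.03108401 0.08702792] [ 1.23728204 -4.44787414 -3.62400202] [-1.03971293 -0.28604172  0.04204211]
[0.56714253 0.03109132 0.08702673] [ 1.22189352 -3.54479683 -3.1325371 ] [-0.94984535 -0.2129592   0.03112703]
```

View pics/w10.png

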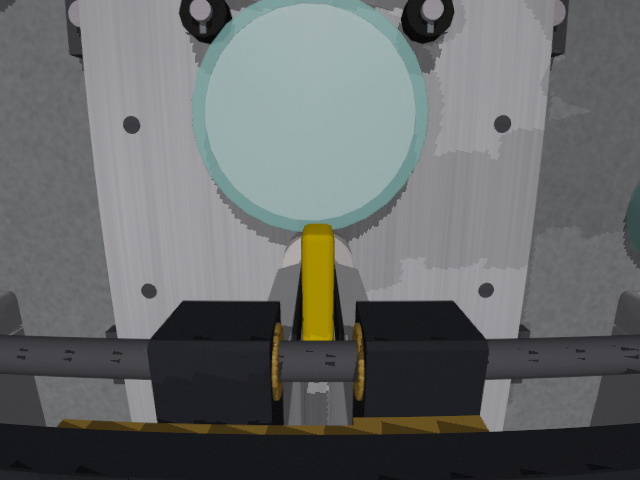

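The glass edge at (205,40) is close to the left roller and a few mm off the right one. I'll continue in small steps.

```bash
python3 -m handwheel '[{"jaw":255,"x":0,"y":-0.0006,"z":0,"roll":0},{"jaw":255,"x":0,"y":-0.0006,"z":0,"roll":0},{"jaw":255,"x":0,"y":-0.0006,"z":0,"roll":0},{"jaw":255,"x":0,"y":-0.0006,"z":0,"roll":0},{"jaw":255,"x":0,"y":-0.0006,"z":0,"roll":0}]'
python3 - <<'E'
from h import *
s=readout.sense();print(s['tool_pos'],s['force'],s['torque'])
p,d=optics.capture("wrist"); cv2.imwrite("pics/w11.png",cv2.resize(p[0:100,160:480,::-1],None,fx=2.5,fy=5,interpolation=2))
s=readout.sense();print(s['tool_pos'],s['force'],s['torque'])
E
```

```text
time_s: 15.28
tool_pos: [0.5673, 0.0332, 0.0871]
orientation: [0.993, 0.116, 0.001, 0.001]
force: [2.1, -6.4, -3.3]
grip_width: 0.0136
[0.5672914  0.03319631 0.08710753] [ 2.05316379 -6.40994964 -3.33736142] [-1.39576031 -0.4570615   0.00187273]
[0.56727012 0.03325572 0.08709357] [ 2.67924053 -6.25178354 -4.72344825] [-1.35992663 -0.52734488 -0.02449619]
```

View pics/w11.png

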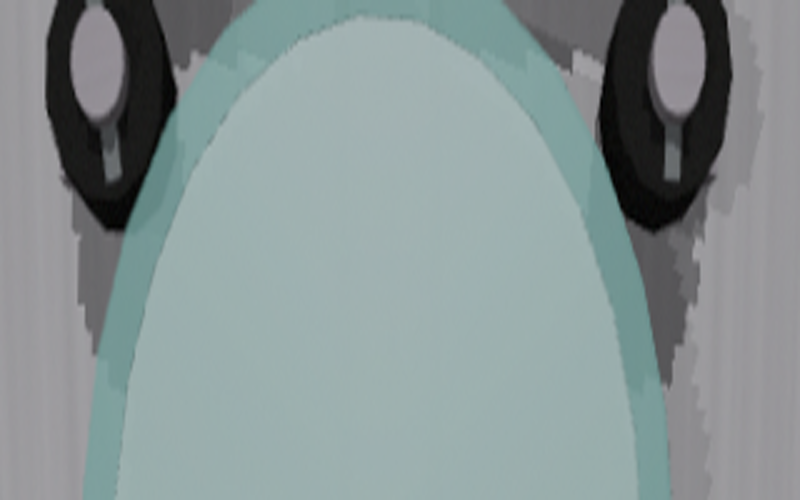

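```bash
python3 -m handwheel '[{"jaw":255,"x":0,"y":-0.0004,"z":0,"roll":0},{"jaw":255,"x":0,"y":-0.0004,"z":0,"roll":0},{"jaw":255,"x":0,"y":-0.0003,"z":0,"roll":0},{"jaw":255,"x":0,"y":0,"z":0,"roll":0},{"jaw":255,"x":0,"y":0,"z":0,"roll":0}]'
python3 - <<'E'
from h import *
s=readout.sense();print(s['tool_pos'],s['force'],s['torque'])
p,d=optics.capture("wrist"); cv2.imwrite("pics/w12.png",cv2.resize(p[0:100,160:480,::-1],None,fx=2.5,fy=5,interpolation=2))
s=readout.sense();print(s['tool_pos'],s['force'],s['torque'])
E
```

```text
time_s: 15.95
tool_pos: [0.567, 0.0344, 0.0871]
orientation: [0.993, 0.116, 0.001, 0.001]
force: [1.1, -5.4, -3.4]
grip_width: 0.0137
[0.56699404 0.03437151 0.08708969] [ 1.11094679 -5.36598042 -3.35675923] [-1.29524777 -0.50563397  0.00457997]
[0.56698958 0.03435783 0.08706643] [ 3.60720492 -5.50525013 -3.83538894] [-1.35043352 -0.53038399 -0.04751574]
```

View pics/w12.png

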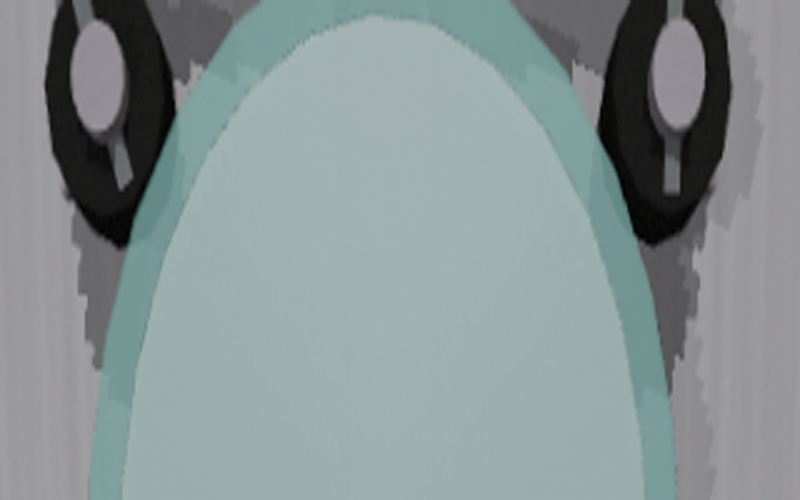

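The left roller is turning and the glass is centring: about 1 mm off now, down from about 2.

```bash
python3 -m handwheel '[{"jaw":255,"x":0,"y":-0.0003,"z":0,"roll":0},{"jaw":255,"x":0,"y":-0.0003,"z":0,"roll":0},{"jaw":255,"x":0,"y":-0.0002,"z":0,"roll":0},{"jaw":255,"x":0,"y":0,"z":0,"roll":0},{"jaw":255,"x":0,"y":0,"z":0,"roll":0}]'
python3 - <<'E'
from h import *
s=readout.sense();print(s['tool_pos'],s['force'],s['torque'])
p,d=optics.capture("wrist"); cv2.imwrite("pics/w13.png",cv2.resize(p[0:100,160:480,::-1],None,fx=2.5,fy=5,interpolation=2))
s=readout.sense();print(s['tool_pos'],s['force'],s['torque'])
E
```

```text
time_s: 16.62
tool_pos: [0.5668, 0.0353, 0.0871]
orientation: [0.993, 0.116, 0.001, 0.001]
force: [2.5, -4.9, -3.9]
grip_width: 0.0137
[0.56678317 0.03528768 0.08707897] [ 2.46950071 -4.93215776 -3.89305506] [-1.23641131 -0.52017034 -0.00705095]
[0.56677708 0.03527373 0.08706751] [ 2.00579657 -5.64788955 -4.63959866] [-1.26925058 -0.49695982 -0.00544889]
```

View pics/w13.png

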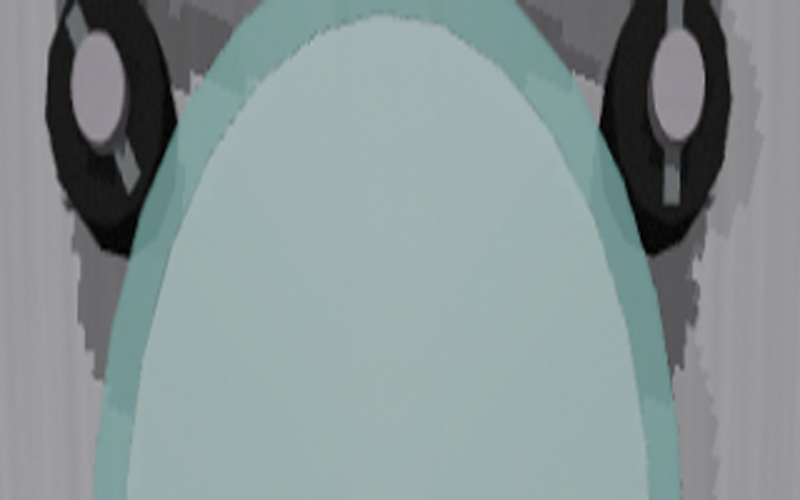

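```bash
python3 -m handwheel '[{"jaw":255,"x":0,"y":-0.0003,"z":0,"roll":0},{"jaw":255,"x":0,"y":-0.0003,"z":0,"roll":0},{"jaw":255,"x":0,"y":-0.0002,"z":0,"roll":0},{"jaw":255,"x":0,"y":0,"z":0,"roll":0},{"jaw":255,"x":0,"y":0,"z":0,"roll":0}]'
python3 - <<'E'
from h import *
s=readout.sense();print(s['tool_pos'],s['force'],s['torque'])
p,d=optics.capture("wrist"); cv2.imwrite("pics/w14.png",cv2.resize(p[0:100,160:480,::-1],None,fx=2.5,fy=5,interpolation=2))
s=readout.sense();print(s['tool_pos'],s['force'],s['torque'])
E
```

```text
time_s: 17.3
tool_pos: [0.5667, 0.0355, 0.0871]
orientation: [0.993, 0.116, 0.001, 0.001]
force: [1.9, -6.1, -3.7]
grip_width: 0.0135
[0.56669937 0.03553986 0.08708956] [ 1.90772651 -6.13890198 -3.73354268] [-1.47106795 -0.49841251 -0.05955065]
[0.56668764 0.035579   0.08709443] [ 3.06236958 -5.70291878 -4.04370211] [-1.49759328 -0.52023737 -0.01374169]
```

View pics/w14.png

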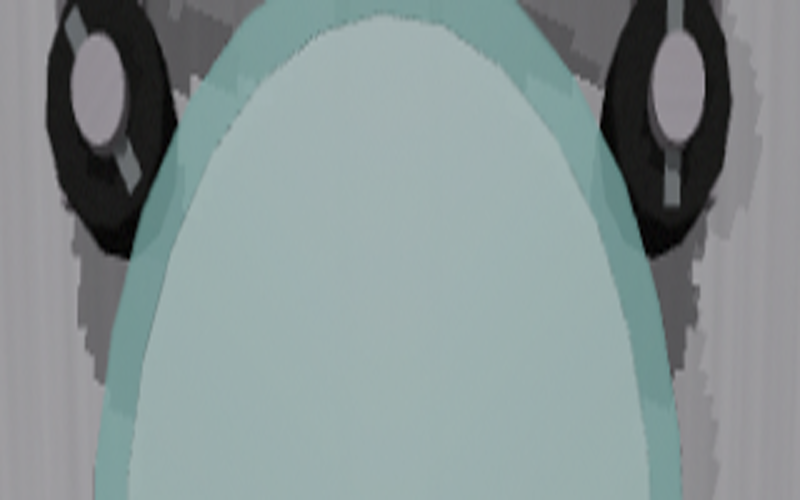

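```bash
python3 -m handwheel '[{"jaw":255,"x":0,"y":-0.0003,"z":0,"roll":0},{"jaw":255,"x":0,"y":0,"z":0,"roll":0},{"jaw":255,"x":0,"y":0,"z":0,"roll":0},{"jaw":255,"x":0,"y":0,"z":0,"roll":0},{"jaw":255,"x":0,"y":0,"z":0,"roll":0}]'
python3 -m handwheel '[{"jaw":255,"x":0,"y":0,"z":0,"roll":0},{"jaw":255,"x":0,"y":0,"z":0,"roll":0},{"jaw":255,"x":0,"y":0,"z":0,"roll":0},{"jaw":255,"x":0,"y":0,"z":0,"roll":0},{"jaw":255,"x":0,"y":0,"z":0,"roll":0}]'
python3 - <<'E'
from h import *
s=readout.sense();print(s['tool_pos'],s['force'],s['torque'])
E
```

```text
time_s: 17.98
tool_pos: [0.5667, 0.0357, 0.0871]
orientation: [0.993, 0.116, 0.001, 0.001]
force: [2.6, -6.7, -4.5]
grip_width: 0.0131
time_s: 18.6
tool_pos: [0.5667, 0.0357, 0.0871]
orientation: [0.993, 0.116, 0.001, 0.001]
force: [2.6, -6.8, -2.9]
grip_width: 0.0136
[0.56669417 0.03571701 0.08710217] [ 2.58008023 -6.77518735 -2.87993449] [-1.53671029 -0.52450214 -0.00218941]
```

Both rollers are in contact and I'm pushing at about 7 N. Next I'll press down.

```bash
python3 -m handwheel '[{"jaw":255,"x":0,"y":0,"z":0.0015,"roll":0},{"jaw":255,"x":0,"y":0,"z":0.0015,"roll":0},{"jaw":255,"x":0,"y":0,"z":0.0015,"roll":0},{"jaw":255,"x":0,"y":0,"z":0.0015,"roll":0},{"jaw":255,"x":0,"y":0,"z":0,"roll":0}]'
python3 - <<'E'
from h import *
s=readout.sense();print(s['tool_pos'],s['force'],s['torque'])
E
```

```text
time_s: 19.23
tool_pos: [0.5667, 0.0356, 0.0827]
orientation: [0.993, 0.117, 0.001, 0.001]
force: [0.0, -7.2, 4.2]
grip_width: 0.0135
[0.56674815 0.03563266 0.08267361] [ 0.03785617 -7.17485534  4.19552707] [-1.51439535  0.07019221  0.05250301]
```

```bash
python3 -m handwheel '[{"jaw":255,"x":0,"y":0,"z":0.0018,"roll":0},{"jaw":255,"x":0,"y":0,"z":0.0018,"roll":0},{"jaw":255,"x":0,"y":0,"z":0.0018,"roll":0},{"jaw":255,"x":0,"y":0,"z":0.001,"roll":0},{"jaw":255,"x":0,"y":0,"z":0,"roll":0}]'
python3 - <<'E'
from h import *
s=readout.sense();print(s['tool_pos'],s['force'],s['torque'])
E
```

```text
time_s: 19.85
tool_pos: [0.5668, 0.0356, 0.0776]
orientation: [0.993, 0.117, 0.002, 0.001]
force: [-1.1, -7.1, 11.5]
grip_width: 0.0136
[0.56678001 0.03557395 0.07762707] [-1.10796995 -7.05129438 11.48063451] [-1.49591705  0.55428056  0.01786316]
```

Collar is compressed about 6.6 mm by both position and force. Now the clockwise twist.

```bash
python3 -m handwheel '[{"jaw":255,"x":0,"y":0,"z":0,"roll":0.08},{"jaw":255,"x":0,"y":0,"z":0,"roll":0.12},{"jaw":255,"x":0,"y":0,"z":0,"roll":0.12},{"jaw":255,"x":0,"y":0,"z":0,"roll":0.12},{"jaw":255,"x":0,"y":0,"z":0,"roll":0.08}]'
python3 - <<'E'
from h import *
s=readout.sense();print(s['tool_pos'],s['force'],s['torque'],s['orientation'])
E
```

```text
time_s: 20.48
tool_pos: [0.5665, 0.0358, 0.0777]
orientation: [0.99, -0.144, 0.002, 0.001]
force: [-2.4, -6.7, 13.6]
grip_width: 0.014
[0.566474   0.03581797 0.07769622] [-2.44761708 -6.66881474 13.57177156] [-1.37459799  0.67527851  0.14726217] [ 9.89608156e-01 -1.43778475e-01  1.60887113e-03  9.26633205e-04]
```

```bash
python3 -m handwheel '[{"jaw":255,"x":0,"y":0,"z":0,"roll":0.13},{"jaw":255,"x":0,"y":0,"z":0,"roll":0.13},{"jaw":255,"x":0,"y":0,"z":0,"roll":0.13},{"jaw":255,"x":0,"y":0,"z":0,"roll":0.13},{"jaw":255,"x":0,"y":0,"z":0,"roll":0.08}]'
python3 - <<'E'
from h import *
s=readout.sense();print(s['tool_pos'],s['force'],s['torque'],s['orientation'])
E
```

```text
time_s: 21.1
tool_pos: [0.5662, 0.036, 0.0776]
orientation: [0.903, -0.43, 0.001, 0.0]
force: [-2.6, -5.4, 12.6]
grip_width: 0.0135
[0.56618617 0.03602312 0.07761697] [-2.60072481 -5.37574306 12.64262472] [-1.25187314  0.73763417  0.18049845] [ 9.02888282e-01 -4.29872632e-01  1.46363412e-03  3.58964016e-04]
```

```bash
python3 -m handwheel '[{"jaw":255,"x":0,"y":0,"z":0,"roll":0.13},{"jaw":255,"x":0,"y":0,"z":0,"roll":0.13},{"jaw":255,"x":0,"y":0,"z":0,"roll":0.12},{"jaw":255,"x":0,"y":0,"z":0,"roll":0.07},{"jaw":255,"x":0,"y":0,"z":0,"roll":0}]'
python3 - <<'E'
from h import *
s=readout.sense();print(s['tool_pos'],s['force'],s['torque'],s['orientation'],s['q'])
p,d=optics.capture("wrist"); cv2.imwrite("pics/w15.png",p[:,:,::-1])
p,d=optics.capture("side"); cv2.imwrite("pics/s15.png",cv2.resize(p[180:310,240:400,::-1],None,fx=5,fy=4.5,interpolation=2))
p,d=optics.capture("scene"); cv2.imwrite("pics/sc15.png",cv2.resize(p[200:320,260:420,::-1],None,fx=5,fy=5,interpolation=2))
E
```

```text
time_s: 21.72
tool_pos: [0.566, 0.0362, 0.0776]
orientation: [0.785, -0.62, 0.001, -0.0]
force: [-2.1, -6.2, 13.7]
grip_width: 0.0141
[0.5660051  0.03623015 0.07758079] [-2.08159482 -6.19653514 13.71441946] [-1.26493493  0.8675247   0.1041907 ] [ 7.84883169e-01 -6.19642497e-01  1.25931205e-03 -2.56631912e-05] [-5.77756309e-02  3.62962336e-01  1.71569024e+00 -1.60619705e-03
  1.06084755e+00  1.27958246e+00]
```

View pics/s15.png

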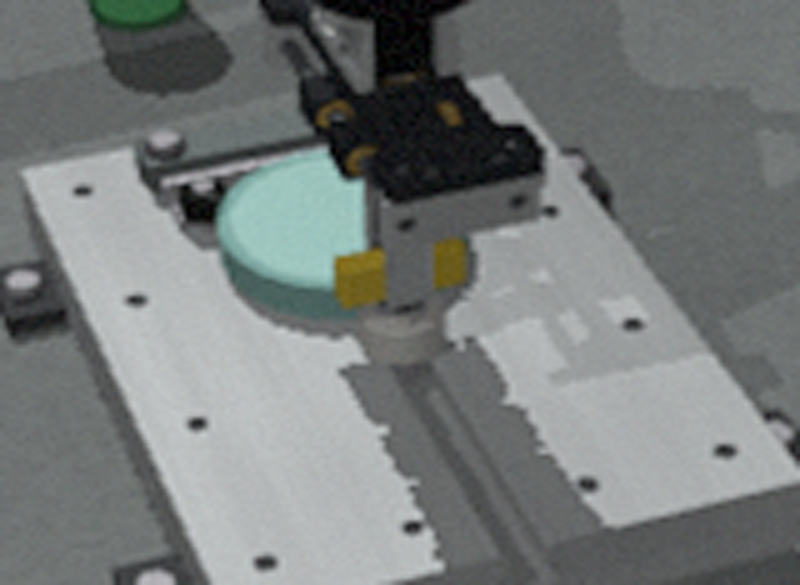

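View pics/sc15.png

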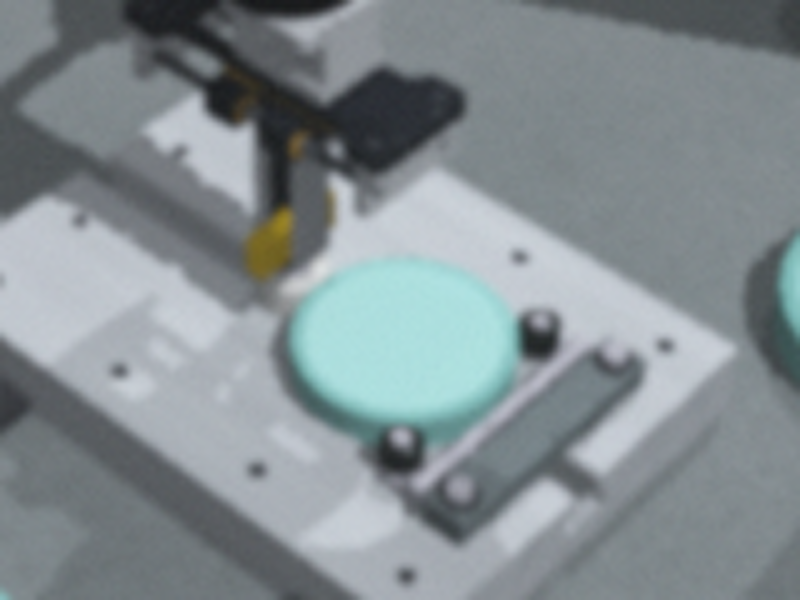

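View pics/w15.png

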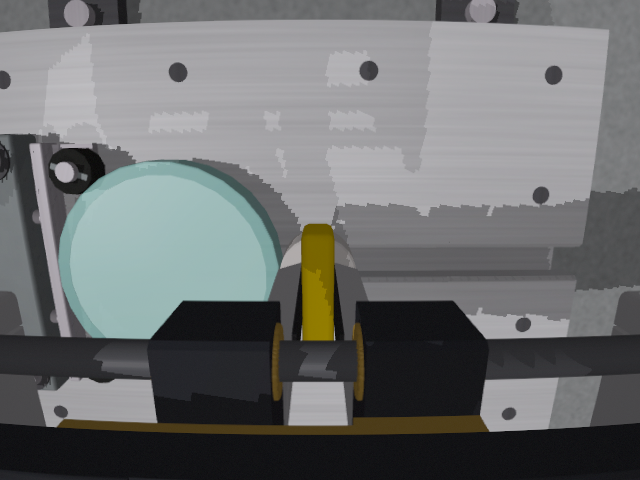

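The handle is across the slot. I'll push a touch more towards the rollers before letting the spring clamp.

```bash
python3 -m handwheel '[{"jaw":255,"x":-0.0003,"y":0,"z":0,"roll":0},{"jaw":255,"x":-0.0003,"y":0,"z":0,"roll":0},{"jaw":255,"x":0,"y":0,"z":0,"roll":0},{"jaw":255,"x":0,"y":0,"z":0,"roll":0},{"jaw":255,"x":0,"y":0,"z":0,"roll":0}]'
python3 - <<'E'
from h import *
s=readout.sense();print(s['tool_pos'],s['force'],s['torque'])
E
```

```text
time_s: 22.5
tool_pos: [0.566, 0.0363, 0.0776]
orientation: [0.785, -0.619, 0.002, 0.0]
force: [-3.8, -6.1, 12.7]
grip_width: 0.0133
[0.56598532 0.03628839 0.07757523] [-3.81230979 -6.09511484 12.68176654] [-1.36745453  0.77189357  0.06873635]
```

```bash
python3 -m handwheel '[{"jaw":255,"x":0,"y":0.0005,"z":0,"roll":0},{"jaw":255,"x":0,"y":0.0005,"z":0,"roll":0},{"jaw":255,"x":0,"y":0,"z":0,"roll":0},{"jaw":255,"x":0,"y":0,"z":0,"roll":0},{"jaw":255,"x":0,"y":0,"z":0,"roll":0}]'
python3 - <<'E'
from h import *
for i in range(4):
    s=readout.sense();F=s['force'];b=np.array([[.9728,.2317],[-.2317,.9728]]);print(s['tool_pos'],F,s['torque'],b@F[:2],b@s['torque'][:2])
    if i<3: optics.capture("wrist")
E
```

```text
time_s: 23.12
tool_pos: [0.5659, 0.0363, 0.0777]
orientation: [0.785, -0.619, 0.002, -0.0]
force: [-2.1, -6.0, 12.7]
grip_width: 0.0137
[0.56592584 0.03627298 0.07767612] [-2.06529283 -6.0350759  12.69462138] [-1.32929997  0.51401015  0.06152002] [-3.40744395 -5.39239349] [-1.17404686  0.80802788]
[0.56591281 0.03625807 0.07764694] [-1.28369908 -5.90905826 11.85851812] [-1.38717852  0.52906635  0.06797437] [-2.61791126 -5.4508988 ] [-1.22686259  0.83608501]
[0.56593578 0.03626667 0.0776424 ] [-2.20878371 -5.80625937 12.01874888] [-1.32596648  0.57345354  0.07327212] [-3.49401509 -5.13655393] [-1.15703101  0.86508204]
[0.56593702 0.03626577 0.07767993] [-1.07342874 -6.78814166 12.30093915] [-1.33373337  0.50613384  0.10400844] [-2.6170439  -6.35479077] [-1.18018462  0.80139302]
```

```bash
python3 -m handwheel '[{"jaw":255,"x":-0.0004,"y":0.0005,"z":0,"roll":0},{"jaw":255,"x":-0.0004,"y":0.0005,"z":0,"roll":0},{"jaw":255,"x":-0.0004,"y":0,"z":0,"roll":0},{"jaw":255,"x":0,"y":0,"z":0,"roll":0},{"jaw":255,"x":0,"y":0,"z":0,"roll":0}]'
python3 - <<'E'
from h import *
for i in range(4):
    s=readout.sense();F=s['force'];b=np.array([[.9728,.2317],[-.2317,.9728]]);print(s['tool_pos'],F,s['torque'],b@F[:2],b@s['torque'][:2])
    if i<3: optics.capture("wrist")
E
```

```text
time_s: 23.9
tool_pos: [0.5658, 0.0364, 0.0778]
orientation: [0.785, -0.619, 0.004, -0.001]
force: [0.8, -8.5, 11.0]
grip_width: 0.0137
[0.56582247 0.03635728 0.07780202] [ 0.8254146  -8.46813423 11.04048658] [-1.74662194  0.22448391  0.08540729] [-1.15910338 -8.42904955] [-1.6471009   0.62307025]
[0.56581061 0.03635151 0.07780135] [ 0.07622887 -7.90476976 11.34819745] [-1.70996128  0.29907932  0.04894908] [-1.75737971 -7.70742225] [-1.59415366  0.68714239]
[0.56580527 0.03634272 0.07779636] [ 0.5235582  -7.04726801 10.65376434] [-1.69294236  0.24702995  0.0339998 ] [-1.12353458 -6.97689075] [-1.58965749  0.63256548]
[0.56581282 0.03632117 0.07778006] [ 1.18261148 -7.23992977 10.40688063] [-1.66442621  0.20743477  0.05697016] [-0.52704728 -7.31701476] [-1.57109118  0.5874401 ]
```

About 7.5 N of push is held. Now I'll ease the handle up so the spring clamps.

```bash
python3 -m handwheel '[{"jaw":255,"x":0,"y":0,"z":-0.0015,"roll":0},{"jaw":255,"x":0,"y":0,"z":-0.0015,"roll":0},{"jaw":255,"x":0,"y":0,"z":-0.0015,"roll":0},{"jaw":255,"x":0,"y":0,"z":-0.0015,"roll":0},{"jaw":255,"x":0,"y":0,"z":0,"roll":0}]'
python3 - <<'E'
from h import *
for i in range(2):
    s=readout.sense();F=s['force'];b=np.array([[.9728,.2317],[-.2317,.9728]]);print(s['tool_pos'],F,s['torque'],b@F[:2],b@s['torque'][:2])
    if i<1: optics.capture("wrist")
E
```

```text
time_s: 24.68
tool_pos: [0.5657, 0.0363, 0.0815]
orientation: [0.785, -0.619, 0.003, -0.0]
force: [3.2, -8.0, -2.8]
grip_width: 0.0137
[0.56570636 0.03634445 0.08149257] [ 3.18241538 -7.95576148 -2.7831391 ] [-1.76005218 -0.55101658 -0.00763279] [ 1.25250375 -8.47673041] [-1.8398493  -0.12822484]
[0.56571647 0.03632554 0.08150115] [ 3.57566243 -7.25138351 -1.26702669] [-1.73671258 -0.59982551 -0.00976374] [ 1.79825885 -7.88262686] [-1.82845357 -0.18111395]
```

```bash
python3 -m handwheel '[{"jaw":255,"x":0.0005,"y":0,"z":0,"roll":0},{"jaw":255,"x":0.0005,"y":0,"z":0,"roll":0},{"jaw":255,"x":0.0005,"y":0,"z":0,"roll":0},{"jaw":255,"x":0,"y":0,"z":0,"roll":0},{"jaw":255,"x":0,"y":0,"z":0,"roll":0}]'
python3 - <<'E'
from h import *
for i in range(3):
    s=readout.sense();F=s['force'];b=np.array([[.9728,.2317],[-.2317,.9728]]);print(s['tool_pos'],F,s['torque'],b@F[:2],b@s['torque'][:2])
    if i<2: optics.capture("wrist")
E
```

```text
time_s: 25.35
tool_pos: [0.5657, 0.0362, 0.0815]
orientation: [0.785, -0.62, 0.002, -0.001]
force: [3.4, -4.6, -1.0]
grip_width: 0.0139
[0.56571551 0.03620738 0.08147926] [ 3.44210191 -4.64823428 -0.9830043 ] [-1.15353133 -0.4722089   0.0242365 ] [ 2.27148086 -5.31933732] [-1.23156608 -0.19209161]
[0.56572806 0.03619335 0.08148503] [ 3.6513356  -4.85976127 -1.67714458] [-1.11029562 -0.46519415  0.02951053] [ 2.42601259 -5.57359022] [-1.18788106 -0.19528537]
[0.5657162  0.03622883 0.08148845] [ 3.11283901 -4.87287309 -2.02673065] [-1.13996132 -0.52342669  0.05882003] [ 1.89912509 -5.46157574] [-1.23023234 -0.24506044]
```

```bash
python3 -m handwheel '[{"jaw":255,"x":0.0005,"y":-0.0005,"z":0,"roll":0},{"jaw":255,"x":0.0005,"y":-0.0004,"z":0,"roll":0},{"jaw":255,"x":0.0005,"y":0,"z":0,"roll":0},{"jaw":255,"x":0,"y":0,"z":0,"roll":0},{"jaw":255,"x":0,"y":0,"z":0,"roll":0}]'
python3 - <<'E'
from h import *
for i in range(3):
    s=readout.sense();F=s['force'];b=np.array([[.9728,.2317],[-.2317,.9728]]);print(s['tool_pos'],F,s['torque'],b@F[:2],b@s['torque'][:2],s['orientation'])
    if i<2: optics.capture("wrist")
E
```

```text
time_s: 26.08
tool_pos: [0.5658, 0.0361, 0.0814]
orientation: [0.785, -0.62, 0.001, -0.001]
force: [2.5, -2.4, 5.8]
grip_width: 0.0136
[0.56578538 0.03606229 0.08141068] [ 2.53664817 -2.43659591  5.80609008] [-0.46466823 -0.2564155   0.0881505 ] [ 1.90309207 -2.95806188] [-0.51144073 -0.14177737] [ 7.84681757e-01 -6.19897544e-01  6.38268660e-04 -1.08077246e-03]
[0.56578264 0.03604666 0.0814313 ] [ 2.67741983 -0.91915941  5.87716474] [-0.43492607 -0.31269782  0.05720892] [ 2.39162478 -1.51451645] [-0.49554816 -0.20342007] [ 7.84693600e-01 -6.19882574e-01  6.37828315e-04 -1.06824764e-03]
[0.56576263 0.03603627 0.08141154] [ 2.16254463 -1.25063994  5.63315606] [-0.38184831 -0.31311054  0.06456591] [ 1.81395014 -1.71768412] [-0.44400975 -0.21611968] [ 7.84684535e-01 -6.19894088e-01  6.28541355e-04 -1.05127392e-03]
```

Unloading let the stop relax by about 0.1–0.3 mm, so the residual preload could be slim. There's plenty of time, so I'll press down again, push a bit firmer (under 11 N) and re-clamp.

```bash
python3 -m handwheel '[{"jaw":255,"x":0,"y":0,"z":0.002,"roll":0},{"jaw":255,"x":0,"y":0,"z":0.002,"roll":0},{"jaw":255,"x":0,"y":0,"z":0.0015,"roll":0},{"jaw":255,"x":-0.0006,"y":0.0003,"z":0,"roll":0},{"jaw":255,"x":-0.0006,"y":0.0003,"z":0,"roll":0}]'
python3 -m handwheel '[{"jaw":255,"x":-0.0006,"y":0,"z":0,"roll":0},{"jaw":255,"x":-0.0006,"y":0,"z":0,"roll":0},{"jaw":255,"x":-0.0006,"y":0,"z":0,"roll":0},{"jaw":255,"x":0,"y":0,"z":0,"roll":0},{"jaw":255,"x":0,"y":0,"z":0,"roll":0}]'
python3 - <<'E'
from h import *
for i in range(3):
    s=readout.sense();F=s['force'];b=np.array([[.9728,.2317],[-.2317,.9728]]);print(s['tool_pos'],F,s['torque'],b@F[:2],b@s['torque'][:2],s['orientation'])
    if i<2: optics.capture("wrist")
E
```

```text
time_s: 26.8
tool_pos: [0.5658, 0.0362, 0.0774]
orientation: [0.785, -0.62, 0.002, -0.001]
force: [1.5, -4.4, 12.5]
grip_width: 0.0132
time_s: 27.42
tool_pos: [0.5658, 0.0363, 0.0775]
orientation: [0.785, -0.619, 0.003, -0.0]
force: [1.7, -6.7, 12.8]
grip_width: 0.0137
[0.56576666 0.0363291  0.07753752] [ 1.73384296 -6.68817084 12.75804423] [-1.56081513 -0.12733889  0.07937942] [ 0.13703325 -6.907984  ] [-1.54786538  0.23776559] [ 7.85071143e-01 -6.19397141e-01  3.23375392e-03 -1.58888194e-04]
[0.56574977 0.03633315 0.07755004] [ 2.70333144 -7.59431996 13.441604  ] [-1.53477178 -0.09517783  0.05309541] [ 0.87019689 -8.01411635] [-1.51507869  0.26301763] [ 7.85077188e-01 -6.19389495e-01  3.23078995e-03 -1.58402099e-04]
[0.56580826 0.03628018 0.07757738] [ 1.43437314 -7.42272564 13.21523017] [-1.59532652 -0.08809514  0.07417996] [-0.32448734 -7.55317176] [-1.57234528  0.28393821] [ 7.85051229e-01 -6.19422123e-01  3.28161569e-03 -1.80489691e-04]
```

```bash
python3 -m handwheel '[{"jaw":255,"x":-0.0005,"y":0,"z":0,"roll":0},{"jaw":255,"x":-0.0005,"y":0,"z":0,"roll":0},{"jaw":255,"x":-0.0004,"y":0,"z":0,"roll":0},{"jaw":255,"x":0,"y":0,"z":0,"roll":0},{"jaw":255,"x":0,"y":0,"z":0,"roll":0}]'
python3 - <<'E'
from h import *
for i in range(3):
    s=readout.sense();F=s['force'];b=np.array([[.9728,.2317],[-.2317,.9728]]);print(s['tool_pos'],F,s['torque'],b@F[:2],b@s['torque'][:2],s['orientation'])
    if i<2: optics.capture("wrist")
E
```

```text
time_s: 28.15
tool_pos: [0.5657, 0.0364, 0.0776]
orientation: [0.785, -0.619, 0.004, 0.001]
force: [2.1, -10.0, 13.6]
grip_width: 0.0135
[0.5657375  0.03642559 0.07762772] [ 2.13442629 -9.95068893 13.59865219] [-2.16005321 -0.15453175  0.03410479] [ -0.22920473 -10.17457676] [-2.13710477  0.35015584] [ 7.85220555e-01 -6.19202049e-01  4.14722712e-03  5.49776166e-04]
[0.56575344 0.03642359 0.07762479] [ 2.53234866 -9.85993997 13.6491502 ] [-2.14135821 -0.17017873 -0.0054058 ] [  0.17892069 -10.17849479] [-2.12254368  0.33060283] [ 7.85235066e-01 -6.19183657e-01  4.14558671e-03  5.52478714e-04]
[0.56576094 0.03643094 0.07763601] [  1.69570941 -10.45089472  12.74020387] [-2.12853699 -0.12958975  0.04859699] [ -0.77188619 -10.55952626] [-2.10066673  0.36711711] [ 7.85226456e-01 -6.19194442e-01  4.16846940e-03  5.29473176e-04]
```

```bash
python3 -m handwheel '[{"jaw":255,"x":0,"y":0,"z":-0.0015,"roll":0},{"jaw":255,"x":0,"y":0,"z":-0.0015,"roll":0},{"jaw":255,"x":0,"y":0,"z":-0.0015,"roll":0},{"jaw":255,"x":0,"y":0,"z":-0.001,"roll":0},{"jaw":255,"x":0,"y":0,"z":-0.0005,"roll":0}]'
python3 - <<'E'
from h import *
for i in range(3):
    s=readout.sense();F=s['force'];b=np.array([[.9728,.2317],[-.2317,.9728]]);print(s['tool_pos'],F,s['torque'],b@F[:2],b@s['torque'][:2],s['orientation'])
    if i<2: optics.capture("wrist")
E
```

```text
time_s: 28.88
tool_pos: [0.5656, 0.0365, 0.0815]
orientation: [0.785, -0.619, 0.004, 0.001]
force: [6.2, -9.1, -1.7]
grip_width: 0.0136
[0.56561881 0.03646319 0.08150928] [ 6.24990325 -9.10513348 -1.67065661] [-2.17830167 -0.97095761  0.02932652] [  3.97024646 -10.30557644] [-2.34402274 -0.43983506] [ 7.85170592e-01 -6.19267875e-01  3.72002957e-03  7.76334876e-04]
[0.5656082  0.03645621 0.08147206] [ 5.6680309  -8.87475502 -0.24407533] [-2.08607175 -0.83907553 -0.00790929] [ 3.45757972 -9.94664444] [-2.2237444  -0.33290985] [ 0.78517072 -0.61926794  0.00367433  0.00080488]
[0.56563034 0.03644158 0.08147865] [  4.38411325 -10.46350116   0.53952968] [-2.20002312 -0.85002655  0.04183778] [  1.84047215 -11.19469297] [-2.33713365 -0.31716047] [ 0.78517938 -0.61925696  0.00367266  0.00082494]
```

```bash
python3 -m handwheel '[{"jaw":255,"x":0.0005,"y":-0.0005,"z":-0.0002,"roll":0},{"jaw":255,"x":0.0005,"y":-0.0005,"z":0,"roll":0},{"jaw":255,"x":0.0005,"y":0,"z":0,"roll":0},{"jaw":255,"x":0.0005,"y":0,"z":0,"roll":0},{"jaw":255,"x":0.0003,"y":0,"z":0,"roll":0}]'
python3 - <<'E'
from h import *
for i in range(3):
    s=readout.sense();F=s['force'];b=np.array([[.9728,.2317],[-.2317,.9728]]);print(s['tool_pos'],F,s['torque'],b@F[:2],b@s['torque'][:2],s['orientation'])
    if i<2: optics.capture("wrist")
E
```

```text
time_s: 29.6
tool_pos: [0.5657, 0.0363, 0.0815]
orientation: [0.785, -0.62, 0.002, 0.0]
force: [2.8, -5.8, 2.5]
grip_width: 0.0136
[0.56574925 0.03625099 0.08145231] [ 2.7831256  -5.75972874  2.53196499] [-1.2317533  -0.52433864  0.05369445] [ 1.37289543 -6.24791432] [-1.31973887 -0.22467939] [ 7.84927284e-01 -6.19585839e-01  1.55600786e-03  3.54841500e-04]
[0.56574716 0.03623919 0.08145738] [ 3.4569994  -5.77811912  1.41213403] [-1.32690576 -0.51332902  0.03395922] [ 2.02417882 -6.42194104] [-1.40975226 -0.19192241] [ 7.84931697e-01 -6.19580228e-01  1.56229650e-03  3.62313058e-04]
[0.56573621 0.03627945 0.08145453] [ 2.69300049 -5.75166908  1.63522895] [-1.30339061 -0.49418297  0.06963168] [ 1.28708915 -6.2191919 ] [-1.38244058 -0.17874558] [ 7.84949467e-01 -6.19557676e-01  1.57827528e-03  3.58213566e-04]
```

```bash
python3 -m handwheel '[{"jaw":235,"x":0,"y":0,"z":0,"roll":0},{"jaw":215,"x":0,"y":0,"z":0,"roll":0},{"jaw":195,"x":0,"y":0,"z":0,"roll":0},{"jaw":170,"x":0,"y":0,"z":0,"roll":0},{"jaw":150,"x":0,"y":0,"z":0,"roll":0}]'
python3 - <<'E'
from h import *
for i in range(2):
    s=readout.sense();F=s['force'];print(s['tool_pos'],F,s['torque'],s['grip_width'])
    if i<1:
        p,d=optics.capture("wrist"); cv2.imwrite("pics/w16.png",p[:,:,::-1])
E
```

```text
time_s: 30.32
tool_pos: [0.5636, 0.0384, 0.0807]
orientation: [0.785, -0.62, -0.001, 0.0]
force: [0.1, -0.3, 0.1]
grip_width: 0.0368
[0.56357405 0.0384208  0.08066211] [ 0.11264693 -0.30545522  0.08591648] [-0.0368424   0.13506006  0.00332213] 0.036826931039210975
[0.5638424  0.03828667 0.08078122] [ 0.1927281   0.48258766 -0.57446426] [-0.0097827   0.16738599 -0.04658092] 0.03778128852276209
```

View pics/w16.png

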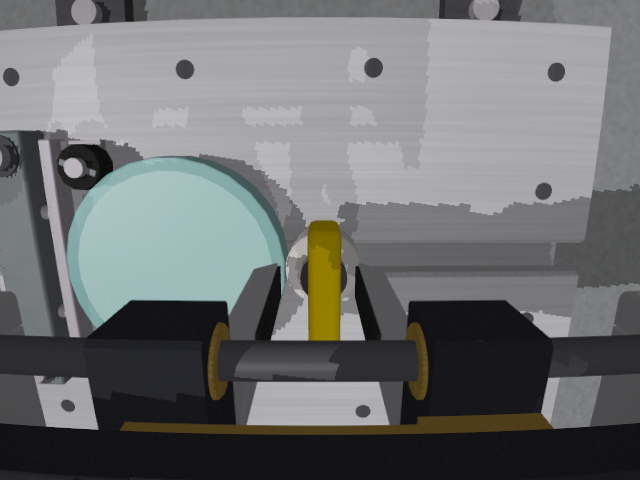

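It's released and the handle sits between the open fingers. Now I'll retreat upward.

```bash
python3 -m handwheel '[{"jaw":150,"x":0,"y":0,"z":-0.02,"roll":0},{"jaw":150,"x":0,"y":0,"z":-0.03,"roll":0},{"jaw":150,"x":0,"y":0,"z":-0.05,"roll":0},{"jaw":150,"x":0,"y":0,"z":-0.03,"roll":0},{"jaw":150,"x":0,"y":0,"z":0,"roll":0}]'
python3 -m handwheel '[{"jaw":150,"x":0,"y":0,"z":0,"roll":0},{"jaw":150,"x":0,"y":0,"z":0,"roll":0},{"jaw":150,"x":0,"y":0,"z":0,"roll":0},{"jaw":150,"x":0,"y":0,"z":0,"roll":0},{"jaw":150,"x":0,"y":0,"z":0,"roll":0}]'
python3 - <<'E'
from h import *
import pickle
s=readout.sense();print(s['tool_pos'],s['force'])
p,d=optics.capture("wrist"); cv2.imwrite("pics/w17.png",p[:,:,::-1]); np.save("pics/w17.npy",d); pickle.dump(s,open("s17.pkl","wb"))
p,d=optics.capture("side"); cv2.imwrite("pics/s17.png",cv2.resize(p[180:310,240:400,::-1],None,fx=5,fy=4.5,interpolation=2))
E
```

```text
time_s: 31.0
tool_pos: [0.5661, 0.038, 0.2136]
orientation: [0.785, -0.62, 0.002, -0.002]
force: [1.1, -0.1, -0.9]
grip_width: 0.0386
time_s: 31.62
tool_pos: [0.5647, 0.0377, 0.211]
orientation: [0.785, -0.62, -0.0, 0.0]
force: [0.2, -0.7, 0.5]
grip_width: 0.0387
[0.56470689 0.03768996 0.21103219] [ 0.20541514 -0.65376424  0.54588031]
```

View pics/w17.png

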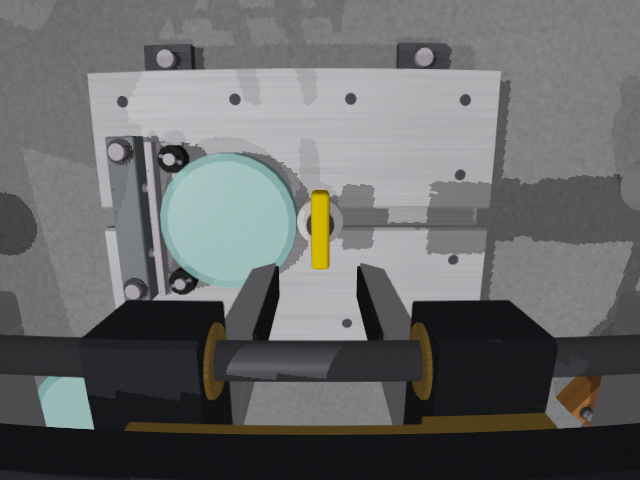

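View pics/s17.png

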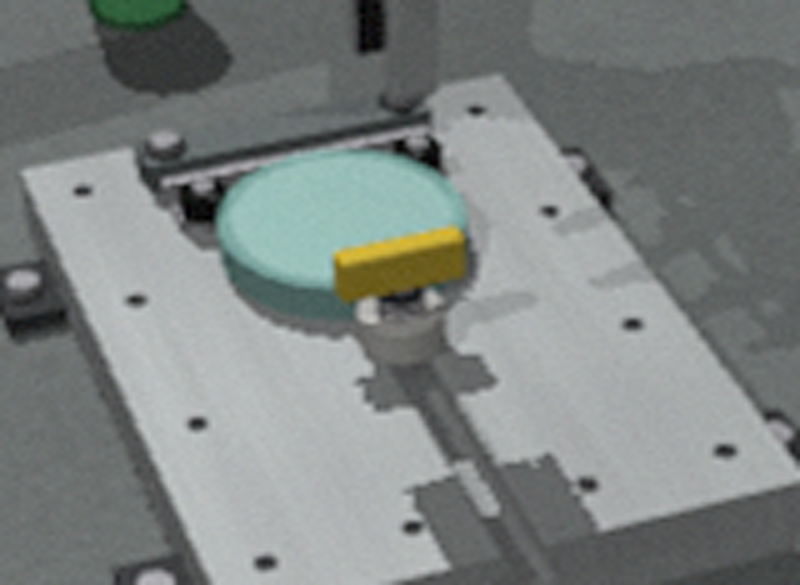

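The stop stands across the slot with its collar touching the glass (295,222), and both rollers at (172,158) and (183,280) touch the glass. Numeric check next.

```bash
python3 - <<'E'
from h import *
import pickle
from scipy.spatial.transform import Rotation as Ro
p=cv2.imread("pics/w17.png"); d=np.load("pics/w17.npy"); s=pickle.load(open("s17.pkl","rb")); Rt=Ro.from_quat(s["orientation"]).as_matrix()
t=lambda q,z:(Rt.T@(onz("wrist",q,z,s)-s["tool_pos"])).round(4)[:2]
print("glass",t((161,220),.069),t((296,220),.069),t((228,152.5),.069),t((228,288),.069))
print("rollers",t((175,157.5),.068),t((181,283),.068),"slot",t((400,205.5),.047),t((400,229),.047))
h=cv2.cvtColor(p,cv2.COLOR_BGR2HSV); m=cv2.inRange(h,(20,120,60),(36,255,255)); m[:170]=0;m[290:]=0;m[:,:290]=0;m[:,350:]=0
R=cv2.minAreaRect(cv2.findNonZero(m)); print(R); c=tuple(int(v) for v in R[0]); print("handle top z",deproj("wrist",c,d[c[1],c[0]],s), t(R[0],.11))
cv2.imwrite("pics/w17c.png",cv2.resize(p[140:300,140:360],None,fx=3.6,fy=3.6,interpolation=2))
E
```

```text
glass [-0.1378 -0.0048] [-0.0204 -0.0047] [-0.0761 -0.0617] [-0.0825  0.0576]
rollers [-0.1215 -0.058 ] [-0.1254  0.0535] slot [ 0.0731 -0.0139] [0.0742 0.008 ]
((319.9999694824219, 228.99996948242188), (17.999996185302734, 77.99998474121094), 0.0)
handle top z [0.57074592 0.03995983 0.1088248 ] [-0.     -0.0059]
```

View pics/w17c.png

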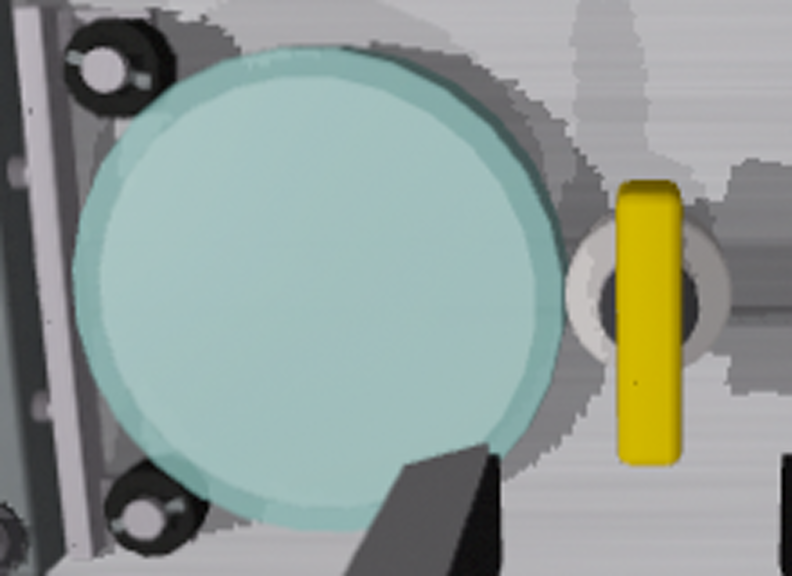

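```bash
python3 -c "
from plant import hand_in
print(hand_in())"
```

```text
the job is handed in; nothing more can be done
None
```

I took the stop from the rack and dropped it into the slot. Still unturned, it pushed the glass home against both rollers. I then pressed it down, turned it a quarter turn clockwise, let the spring clamp it and let go. The job was handed in at about 32 s of the 61 s allowed, and no verdict was reported.

**Push on the glass:** About 7 N at the wrist when the glass came home, and about 10 N during the final clamping, against the 15 N limit. After the first clamp the stop relaxed back by 0.1–0.3 mm. I pressed it down again, pushed a little harder and re-clamped it, then opened the fingers.

**Last checks (wrist and side pictures after retreating):**
- The handle is across the slot, with its centre about 96 mm above the table's underside (allowed 89–99 mm).
- The collar touches the glass, and the glass touches both rollers.
- The glass is centred between the rollers and on the slot's line to about 1 mm.
- The gripper is clear of everything, and the bystanders were not approached.

**Not confirmed:** I could not measure the cradle travel or the remaining force of the stop on the glass once I had let go. Both are inferred from the force before release. The wrist camera was also biased by about 2 mm sideways, so I compared positions only with others in the same picture.

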